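# Load the tablet counter and hold the tube under its chute

### The arm

A 6-joint arm with a two-finger parallel gripper is mounted at the origin on the work surface. World frame = base frame: x ahead of the robot, y to its left, z up, the work surface at z = 0. Lengths are in m, angles in degrees, forces in N, time in s.
With the tool pointing down it reaches from about 0.35 to 0.875 m from the base axis. Payload 4.2 kg.
Tool frame: the origin (TCP) lies on the front face of the gripper's body, between the roots of the fingers; the fingertips stand 70 mm ahead of it and the grasp point (between the pads) lies 51 mm ahead of it (r.nose_length is the distance from the TCP to the fingertips, in m); z points along the fingers, y is the direction in which the jaws open and shut (so a half turn about z gives the same grasp; the last joint's range is limited). The gripper opens to 87 mm and grips with 3 to 60 N. Pads are 19 mm wide; open, the fingers measure 117 mm over their backs; the gripper's body (75 mm by 190 mm) begins 51 mm behind the grasp point.
Start: joints at [88.671, 22.042, 0.453, 0, -68.411, -14.817], TCP at [0.174, 0.6, 0.292] pointing down, gripper open.
Joint ranges: [-179.83, 179.83], [-69.29, 118.12], [-61.27, 80.66], [-181.25, 117.63], [-171.15, -9.14], [-177.46, 177.46]. Speed limits (degrees/s): [159.86, 159.86, 180, 180, 180, 180].

### API

Orientations are given as a 3x3 rotation matrix whose columns are the frame's x, y, z axes.
In Python, from station import telemetry, capture, order, r gives the robot as it stands.
- The arm moves only by the tool drive_tool, never from a script. Its argument "series" is a list of rows, each a list of 4 numbers: the shift along the tool's x, y, z as a fraction of full scale, then the turn about the tool's z as a fraction of full scale. In form: [[dx, dy, dz, turn], ...]. A call has 1 to 10 rows; each row is the pose to reach, as a shift and turn from the pose commanded when the call began, along the tool's axes at that moment; what a row does not reach only later rows make up. Full scale, the value 1, is 0.12 m for a shift and 2 rad for a turn. A row lasts 1/8 s, in which the tool goes at most 62.5 mm and 10.7 degrees, less where a joint would pass 70% of its speed; a pose out of reach is approached as far as the arm can. A call with a number of a shift or a turn outside -1 to 1 is refused whole. A call with a gripper value outside its range is refused whole. "fingers" is the finger opening in mm, from 0 to 87, set as the call begins (left out, the last holds). The fingers move at their own pace and stop on an object; the grip force is fixed at half the most. Time passes only in rows, so rows that repeat a pose let the fingers close. It gives the time, the measured TCP pose, the force and the opening at its end, in the units of the state.
- telemetry.sense(): the state, without advancing time (a new reading comes with each control period).
- capture(name): name is "scene" or "side" or "wrist"; returns a dict with "color" (480x640x3 uint8, blue, green, red), "fx", "fy", "cx", "cy" (pixels), "eye" and "attitude" of the camera in the world; the wrist camera has in their place "mount" (4x4, takes a point from camera to tool coordinates, whose origin is the TCP and whose axes are the flange's). Camera axes: x right, y up, looking along -z (the intrinsics and any distortion apply to the point x, -y, -z); pixel columns grow to the right and rows downward; lengths in m; the calibration is good to about 2 mm. The wrist camera is an equidistant fisheye: a pixel r from the principal point sees the ray r / f radians off the axis. A picture is of the moment at which its call begins: read the wrist's pose just before it. There is no depth.
- order.finish_job(): hands the job in, once; it reports no verdict.
The state is a dict: "time_s": time; "joints": joint angles; "joint_velocities": joint speeds; "effort": joint torques, N m; "tcp_pos": TCP position; "ee_rot": TCP orientation; "wrist_force": force on the tool from outside, world axes, zero at the start; "moment": the same for the moment, N m; "gripper_width": opening from 0.0 (shut) to 1.0 (fully open).
Only numpy, scipy, OpenCV 4.12 (cv2) and the standard library are available. Lean on these libraries where they do the work, as an engineer would, in place of code of your own. Each camera call takes 0.05 s, during which the arm holds its last target. There are 200 camera calls.

### The job

Get the tablet counter ready for a count: tip all four tablets from the steel tray into the hopper on top of the machine and put the empty tray back down flat on the counter. Then pick up the plain white tablet tube that lies on its side, find which end is open, turn it open end up, and hold it upright in the gripper, clear of the counter, with its mouth centred just below the end of the machine's chute without touching the machine. Finish while holding it there; leave the bottle, the carton and the cap alone.

Things in the scene. Friction and masses are not known exactly. Their poses are not given: they have to be found in the camera images.
- machine: tablet counting machine, fixed, a white housing 200 mm (x) by 220 mm (y), 168 mm high, with a square steel funnel (the hopper) on top whose rim stands 192 mm above the counter. Origin at the centre of its underside on the counter, z up. Its chute sticks out of its -y side; its control console (60 mm deep, 100 mm high) is on its -x side
- hopper_mouth (a point): centre of the hopper's mouth at rim height, 192 mm above the counter. The mouth measures 176 mm (machine x) by 180 mm (machine y); the walls slope in to a floor 100 x 100 mm, 74 mm below. Axes as the machine's
- chute_drop (a point): where tablets leave the chute: 8 mm outward (machine -y) of its lip, level with it, 122 mm above the counter; axes as the machine's. The steel chute is 44 mm wide (x), slopes down 32 degrees towards machine -y, lip 50 mm out from the housing, side walls 16 mm; open space below and on its -y side. The tube's mouth belongs just below this point, the tool leaning in from -y
- tray: loose steel counting tray, about 160 g: pan 112 mm (x) by 104 mm (y) with walls 24 mm high on three sides and, on the +x side, a low pouring ramp 20 mm long, rising 24 degrees; black bar handle on the -x side. Origin at the centre of the pan's underside, x towards the pouring side, z up
- tray_grip (a point): on the tray's handle, 106 mm behind the tray's origin (tray -x), 34 mm above its underside. The handle is a level bar along tray x, 80 mm long (from 74 to 154 mm behind the origin), 14 mm wide (y), 18 mm high (25 to 43 mm above the counter). Axes as the tray's
- tray_lip (a point): middle of the edge of the tray's pouring ramp, 75 mm ahead of the tray's origin (tray +x), 10 mm above its underside. Axes as the tray's
- tablet1: large round tablet, a flat white disc 30 mm across and 10 mm thick, about 10 g, lying flat in the tray at the start; origin at the centre of its underside (z is the disc's axis)
- tablet2: large round tablet, a flat white disc 30 mm across and 10 mm thick, about 10 g, lying flat in the tray at the start; origin at the centre of its underside (z is the disc's axis)
- tablet3: large round tablet, a flat white disc 30 mm across and 10 mm thick, about 10 g, lying flat in the tray at the start; origin at the centre of its underside (z is the disc's axis)
- tablet4: large round tablet, a flat white disc 30 mm across and 10 mm thick, about 10 g, lying flat in the tray at the start; origin at the centre of its underside (z is the disc's axis)
- vial: loose opaque white tablet tube, about 60 g, 42 mm outside diameter, 80 mm long, lying on its side; straight and alike outside at both ends, but its -x end is closed by a 6 mm base and its +x end is open, with a 35 mm bore 74 mm deep. Lying, its origin is on the counter under its middle, x along its axis towards the open end, and its axis runs 21 mm above its origin (body z)
- vial_mouth (a point): centre of the tube's open end, 40 mm along its x from the origin and 21 mm along its z. Axes as the tube's: x points out of the mouth, and points up when the tube is held open end up
- brown_bottle: closed brown glass bottle, 54 mm across, 110 mm high, standing; bystander; origin under its centre
- carton: plain white carton, 50 x 110 mm, 40 mm high; bystander; origin under its centre
- tube_cap: white round cap, 46 mm across, 16 mm high, lying flat; bystander; origin under its centre

How it is judged:
By the outcome, as a careful person would: the job done as asked, in the order asked, and still so for the second after the job is handed in, while the arm keeps its last pose, push and grip.
It also fails if it takes over 72 s, if anything falls off the work surface, if the arm or the gripper's body presses on something with over 40 N, if the wrist force passes 120 N, or if a joint passes its speed limit or range.

## Working session

There is one attempt and no reset: what is moved stays moved. The work goes in short steps, Python scripts to look and compute and a tool call to move; the robot and the scene stay as the last step left them, time stands still between calls to the robot, and variables do not carry over. Pictures are saved under pics/ and viewed, about 8 in all and at most 12, crops included, and the job is handed in when it is done.

Besides the shell and the picture viewer there is one more tool, called after "Emit:" by a JSON object that holds its "fn" and its "kwargs". drive_tool: Moves the arm, as the interface text tells. Shift numbers are shares of 0.12 m and turn numbers shares of 2 rad, none past 1 either way. Its arguments: {"type":"object","properties":{"series":{"type":"array","items":{"type":"array","items":{"type":"number","minimum":-1,"maximum":1}}},"fingers":{"type":"number"}},"required":["series"]}

```bash
ls; mkdir -p pics
python3 - <<'E'
from station import telemetry,capture
import cv2,numpy as np
s=telemetry.sense();print(s)
for n in("scene","side","wrist"):
    c=capture(n);cv2.imwrite(f"pics/{n}0.png",c["color"])
    print(n,{k:np.round(v,4).tolist() for k,v in c.items() if k!="color"})
E
```

```text
pics
{'time_s': 0.0, 'joints': array([ 8.86708101e+01,  2.20936282e+01,  3.79599362e-01, -2.93374943e-02,
       -6.84113950e+01, -1.48162974e+01]), 'joint_velocities': array([ 0.1277149 , -0.03140632, -0.03256433, -0.04967623,  0.00771244,
        0.07139336]), 'effort': array([-3.57945628e-04, -3.90667534e+01,  1.87405694e+01,  4.21974421e+00,
        1.09288876e-02, -1.95763087e-04]), 'tcp_pos': array([0.17365025, 0.59992557, 0.2911271 ]), 'ee_rot': array([[ 9.60506165e-01, -2.78258205e-01, -5.26766057e-04],
       [-2.78258686e-01, -9.60503703e-01, -2.17738014e-03],
       [ 9.99131409e-05,  2.23796428e-03, -9.99997491e-01]]), 'wrist_force': array([ 0.12890055, -1.15283797, -0.40531694]), 'moment': array([-0.00082047,  0.01062562,  0.00147234]), 'gripper_width': 1.001370583454911}
scene {'fx': 435.7143, 'fy': 435.7143, 'cx': 322.593, 'cy': 245.3659, 'eye': [1.0308, 0.285, 0.8059], 'attitude': [[-0.5981, -0.6403, 0.4819], [0.8013, -0.4691, 0.3712], [-0.0116, 0.6082, 0.7937]]}
side {'fx': 579.7499, 'fy': 579.7499, 'cx': 321.2321, 'cy': 237.4345, 'eye': [0.5043, -0.8467, 1.1506], 'attitude': [[0.9925, 0.0844, -0.0884], [-0.1211, 0.778, -0.6165], [0.0167, 0.6226, 0.7824]]}
wrist {'fx': 371.6483, 'fy': 371.6483, 'cx': 320.1146, 'cy': 236.7272, 'mount': [[-0.0012, 0.9591, 0.2832, 0.078], [1.0, 0.0012, 0.0002, -0.0013], [-0.0001, 0.2832, -0.9591, -0.0911], [0.0, 0.0, 0.0, 1.0]]}
```

View pics/scene0.png

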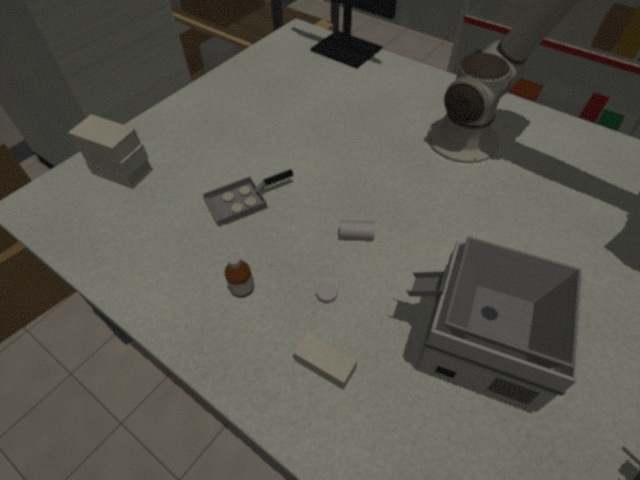

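View pics/side0.png

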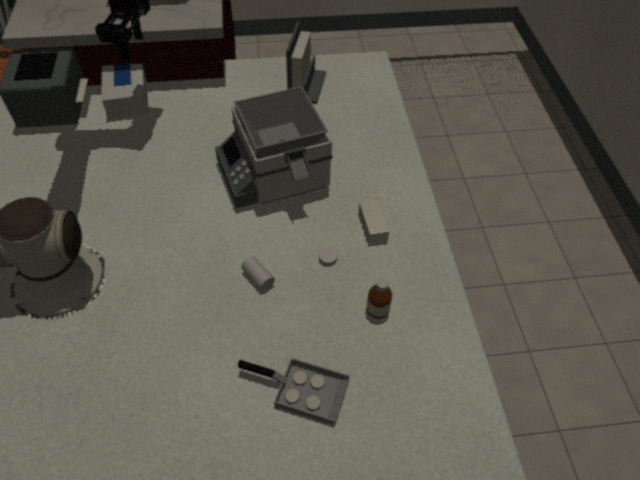

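```bash
cat > h.py <<'E'
from station import telemetry,capture
import cv2,numpy as np
def cast(c,u,v,z,T=None):
    if T is None:
        d=np.array([(u-c["cx"])/c["fx"],-(v-c["cy"])/c["fy"],-1.]);R=np.array(c["attitude"]);e=np.array(c["eye"])
    else:
        x,y=u-c["cx"],v-c["cy"];r=np.hypot(x,y);t=r/c["fx"];d=np.array([np.sin(t)*x/r,-np.sin(t)*y/r,-np.cos(t)])
        M=T@np.array(c["mount"]);R,e=M[:3,:3],M[:3,3]
    w=R@d;return e+w*(z-e[2])/w[2]
def T():
    s=telemetry.sense();M=np.eye(4);M[:3,:3]=s["ee_rot"];M[:3,3]=s["tcp_pos"];return M
E
python3 - <<'E'
from h import *
S=capture("scene");D=capture("side")
np.set_printoptions(precision=3,suppress=True)
for n,a in dict(rim=[(462,240,.192),(580,268,.192),(574,382,.192),(432,325,.192)],chute=[(410,291,.122),(413,273,.13)],tube=[(340,230,.021),(374,231,.021),(357,230,.021)],
  pan=[(205,193,.024),(252,179,.024),(267,204,.024),(218,222,.024)],handle=[(262,184,.04),(292,174,.04)],cap=[(327,291,.016)],bottle=[(240,290,0)],carton=[(325,355,.04)]).items():
    print(n,*[cast(S,*p)[:2] for p in a])
for n,a in dict(rim=[(234,104,.192),(302,88,.192),(328,130,.192),(253,152,.192)],chute=[(291,178,.122),(305,175,.122)],tube=[(244,265,.021),(272,283,.021)],
  pan=[(293,360,.024),(349,376,.024),(333,423,.024),(276,404,.024)],handle=[(240,362,.04),(274,376,.04)],cap=[(328,256,.016)],bottle=[(378,315,0)]).items():
    print("side",n,*[cast(D,*p)[:2] for p in a])
g=np.hstack([cv2.resize(S["color"][200:260,300:400],(400,240),interpolation=3),cv2.resize(D["color"][240:300,210:310],(400,240),interpolation=3)])
g2=np.hstack([cv2.resize(S["color"][220:400,400:600],(400,360)),cv2.resize(D["color"][70:220,200:367],(400,360))])
cv2.imwrite("pics/c1.png",cv2.convertScaleAbs(np.vstack([g,g2]),alpha=1.6))
E
```

```text
rim [0.501 0.191] [0.439 0.378] [0.643 0.433] [0.682 0.228]
chute [0.605 0.157] [0.573 0.143]
tube [ 0.494 -0.076] [ 0.45  -0.011] [ 0.471 -0.044]
pan [ 0.598 -0.417] [ 0.491 -0.355] [ 0.534 -0.266] [ 0.646 -0.322]
handle [ 0.501 -0.31 ] [ 0.429 -0.272]
cap [ 0.643 -0.004]
bottle [ 0.745 -0.163]
carton [0.769 0.084]
side rim [0.442 0.369] [0.623 0.418] [0.671 0.245] [0.482 0.185]
side chute [0.569 0.158] [0.605 0.165]
side tube [ 0.438 -0.02 ] [ 0.501 -0.079]
side pan [ 0.532 -0.283] [ 0.645 -0.332] [ 0.598 -0.428] [ 0.489 -0.376]
side handle [ 0.421 -0.283] [ 0.489 -0.322]
side cap [ 0.642 -0.012]
side bottle [ 0.736 -0.18 ]
```

View pics/c1.png

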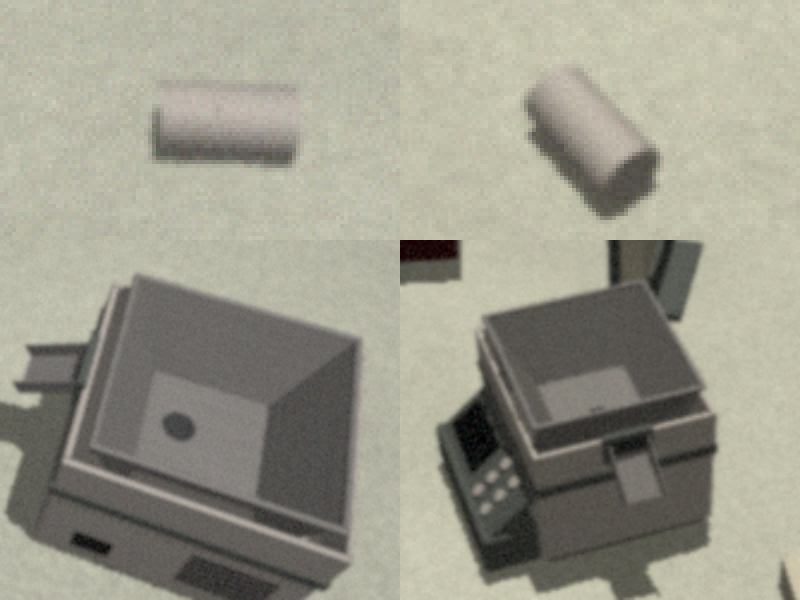

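Emit:
{"fn": "drive_tool", "kwargs": {"series": [[0.27, 0.96, 0, 0], [0.27, 0.96, 0, 0], [0.27, 0.96, 0, 0]]}}

```text
time_s: 0.62
tcp_pos: [0.1728, 0.4766, 0.2922]
ee_rot: [[0.96, -0.279, -0.001], [-0.279, -0.96, -0.002], [-0.0, 0.002, -1.0]]
wrist_force: [-0.6, 2.0, 0.5]
gripper_width: 1.006
```

Emit:
{"fn": "drive_tool", "kwargs": {"series": [[1, 0.7, 0, 0], [1, 0.7, 0, 0], [1, 0.7, 0, 0]]}}

```text
time_s: 1.0
tcp_pos: [0.2661, 0.3652, 0.2927]
ee_rot: [[0.96, -0.28, 0.0], [-0.28, -0.96, 0.001], [0.0, -0.001, -1.0]]
wrist_force: [-0.2, 0.7, 0.1]
gripper_width: 1.003
```

Emit:
{"fn": "drive_tool", "kwargs": {"series": [[1, 0.8, 0, 0], [1, 0.8, 0, 0], [1, 0.8, 0, 0]]}}

```text
time_s: 1.38
tcp_pos: [0.3548, 0.2397, 0.2927]
ee_rot: [[0.96, -0.28, 0.001], [-0.28, -0.96, 0.001], [0.0, -0.001, -1.0]]
wrist_force: [0.4, 0.3, 1.0]
gripper_width: 0.998
```

Emit:
{"fn": "drive_tool", "kwargs": {"series": [[1, 1, 0, 0], [1, 1, 0, 0], [1, 1, 0, 0]]}}

```text
time_s: 1.75
tcp_pos: [0.4369, 0.0909, 0.2927]
ee_rot: [[0.96, -0.279, 0.001], [-0.279, -0.96, 0.001], [0.001, -0.001, -1.0]]
wrist_force: [-0.2, 1.2, 0.4]
gripper_width: 0.998
```

Emit:
{"fn": "drive_tool", "kwargs": {"series": [[0.9, 1, 0, 0], [0.9, 1, 0, 0], [0.9, 1, 0, 0]]}}

```text
time_s: 2.12
tcp_pos: [0.5075, -0.0552, 0.2922]
ee_rot: [[0.96, -0.28, 0.001], [-0.28, -0.96, -0.0], [0.001, -0.0, -1.0]]
wrist_force: [0.4, 1.0, 0.2]
gripper_width: 1.002
```

Emit:
{"fn": "drive_tool", "kwargs": {"series": [[0.2, 1, 0, 0], [0.2, 1, 0, 0]]}}

```text
time_s: 2.38
tcp_pos: [0.4964, -0.1766, 0.2922]
ee_rot: [[0.961, -0.277, 0.001], [-0.277, -0.961, -0.0], [0.001, 0.0, -1.0]]
wrist_force: [1.6, -0.9, -0.8]
gripper_width: 1.002
```

Emit:
{"fn": "drive_tool", "kwargs": {"series": [[0, 1, 0, 0.094], [0, 1, 0, 0.094], [0, 1, 0, 0.094]]}}

```text
time_s: 2.75
tcp_pos: [0.4615, -0.2935, 0.2919]
ee_rot: [[0.889, -0.458, -0.0], [-0.458, -0.889, -0.0], [0.0, 0.0, -1.0]]
wrist_force: [0.4, 1.0, 0.6]
gripper_width: 1.0
```

Run:
```python
from h import *
print(telemetry.sense())
cv2.imwrite("pics/w1.png",cv2.convertScaleAbs(capture("wrist")["color"],alpha=1.5))
```

```text
{'time_s': 2.75, 'joints': array([-1.54559364e+01,  1.44606126e+01, -1.06472054e+01,  2.69846967e-02,
       -6.48880179e+01,  7.82001936e+01]), 'joint_velocities': array([ 3.78677412, -0.91975171, -1.07492715, -0.87672416,  0.1479221 ,
       -1.3970951 ]), 'effort': array([ -1.23468485, -31.83122635,  18.4461683 ,   4.17210817,
         0.06011479,   0.1273981 ]), 'tcp_pos': array([ 0.46152815, -0.29351156,  0.29193044]), 'ee_rot': array([[ 8.89062758e-01, -4.57785332e-01, -4.35597746e-05],
       [-4.57785306e-01, -8.89062668e-01, -4.30412581e-04],
       [ 1.58309197e-04,  4.02604822e-04, -9.99999906e-01]]), 'wrist_force': array([0.38900918, 1.00894348, 0.61256384]), 'moment': array([ 0.07555763, -0.05672508, -0.00902856]), 'gripper_width': 0.9998249654997285}
```

View pics/w1.png

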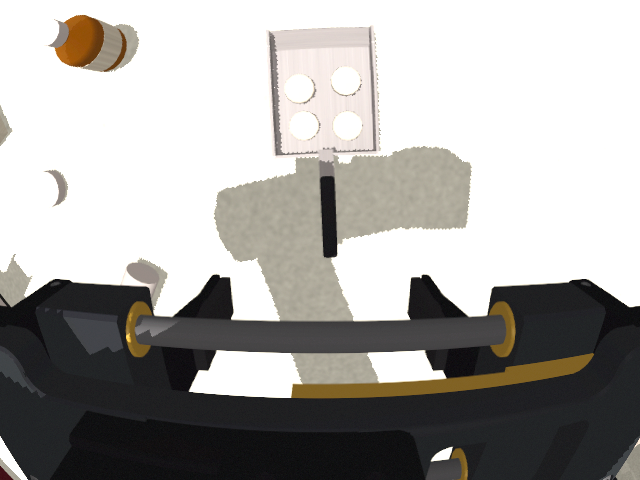

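Run:
```python
from h import *
np.set_printoptions(precision=4,suppress=True)
t=T();c=capture("wrist")
for p in [(327.5,178,.043),(330,256,.043),(331,250,.043),(275,155,.024),(378,152,.024),(372,27,.012),(269,31,.012),(143,272,.03)]: print(p,cast(c,*p,t)[:2])
```

```text
(327.5, 178, 0.043) [ 0.4894 -0.3122]
(330, 256, 0.043) [ 0.4207 -0.28  ]
(331, 250, 0.043) [ 0.4258 -0.2837]
(275, 155, 0.024) [ 0.5305 -0.2767]
(378, 152, 0.024) [ 0.4879 -0.3667]
(372, 27, 0.012) [ 0.6034 -0.4209]
(269, 31, 0.012) [ 0.6461 -0.3282]
(143, 272, 0.03) [ 0.4926 -0.0851]
```

Emit:
{"fn": "drive_tool", "kwargs": {"series": [[1, 0, 0, 0], [1, 0, 0, 0]]}}

```text
time_s: 3.1
tcp_pos: [0.5712, -0.3435, 0.293]
ee_rot: [[0.893, -0.45, 0.001], [-0.45, -0.893, -0.001], [0.002, -0.0, -1.0]]
wrist_force: [0.9, -0.1, 1.4]
gripper_width: 0.996
```

Emit:
{"fn": "drive_tool", "kwargs": {"series": [[1, 0, 0, 0], [1, 0, 0, 0]]}}

```text
time_s: 3.35
tcp_pos: [0.6791, -0.3974, 0.2922]
ee_rot: [[0.893, -0.45, 0.001], [-0.45, -0.893, -0.0], [0.001, -0.0, -1.0]]
wrist_force: [1.5, 0.1, 0.3]
gripper_width: 1.001
```

Emit:
{"fn": "drive_tool", "kwargs": {"series": [[1, 0, 0, 0], [1, 0, 0, 0], [1, 0, 0, 0], [1, 0, 0, 0]]}}

```text
time_s: 3.85
tcp_pos: [0.7851, -0.4512, 0.2883]
ee_rot: [[0.893, -0.45, -0.003], [-0.45, -0.893, 0.001], [-0.003, 0.0, -1.0]]
wrist_force: [-0.2, -0.4, 0.4]
gripper_width: 0.996
```

Emit:
{"fn": "drive_tool", "kwargs": {"series": [[1, 0, 0, 0], [1, 0, 0, 0], [1, 0, 0, 0], [1, 0, 0, 0]]}}

```text
time_s: 4.35
tcp_pos: [0.8227, -0.4686, 0.2712]
ee_rot: [[0.891, -0.453, 0.045], [-0.452, -0.892, -0.028], [0.053, 0.005, -0.999]]
wrist_force: [0.1, -0.6, 0.1]
gripper_width: 1.001
```

Emit:
{"fn": "drive_tool", "kwargs": {"series": [[1, 0, 0, 0], [1, 0, 0, 0], [1, 0, 0, 0], [1, 0, 0, 0]]}}

```text
time_s: 4.85
tcp_pos: [0.8433, -0.4746, 0.2413]
ee_rot: [[0.888, -0.453, 0.08], [-0.45, -0.891, -0.051], [0.095, 0.009, -0.995]]
wrist_force: [0.2, 0.6, 0.0]
gripper_width: 0.997
```

Emit:
{"fn": "drive_tool", "kwargs": {"series": [[1, 0, 0, 0], [1, 0, 0, 0], [1, 0, 0, 0], [1, 0, 0, 0]]}}

```text
time_s: 5.35
tcp_pos: [0.8611, -0.4792, 0.2215]
ee_rot: [[0.883, -0.454, 0.119], [-0.447, -0.891, -0.076], [0.141, 0.014, -0.99]]
wrist_force: [0.3, -0.0, -0.6]
gripper_width: 1.005
```

Emit:
{"fn": "drive_tool", "kwargs": {"series": [[-1, 0, 0, 0], [-1, 0, 0, 0], [-1, 0, 0, 0], [-1, 0, 0, 0]]}}

```text
time_s: 5.85
tcp_pos: [0.7493, -0.4231, 0.202]
ee_rot: [[0.884, -0.454, 0.109], [-0.448, -0.891, -0.071], [0.13, 0.014, -0.991]]
wrist_force: [0.5, -0.6, 0.3]
gripper_width: 1.0
```

Emit:
{"fn": "drive_tool", "kwargs": {"series": [[-1, 0, 0, 0], [-1, 0, 0, 0], [-1, 0, 0, 0], [-1, 0, 0, 0]]}}

```text
time_s: 6.35
tcp_pos: [0.65, -0.3722, 0.1896]
ee_rot: [[0.883, -0.453, 0.122], [-0.447, -0.891, -0.077], [0.144, 0.014, -0.989]]
wrist_force: [0.8, -1.2, 1.4]
gripper_width: 0.999
```

Emit:
{"fn": "drive_tool", "kwargs": {"series": [[1, 0, -0.5, 0], [1, 0, -0.5, 0], [1, 0, -0.5, 0]]}}

```text
time_s: 6.72
tcp_pos: [0.7525, -0.4234, 0.268]
ee_rot: [[0.882, -0.454, 0.129], [-0.447, -0.891, -0.081], [0.151, 0.013, -0.988]]
wrist_force: [-0.5, 0.1, -0.9]
gripper_width: 1.003
```

Emit:
{"fn": "drive_tool", "kwargs": {"series": [[1, 0, -1, 0], [1, 0, -1, 0], [1, 0, -1, 0], [1, 0, -1, 0]]}}

```text
time_s: 7.22
tcp_pos: [0.8113, -0.4495, 0.3732]
ee_rot: [[0.882, -0.454, 0.129], [-0.446, -0.891, -0.085], [0.153, 0.017, -0.988]]
wrist_force: [1.4, 0.5, -1.8]
gripper_width: 0.997
```

Emit:
{"fn": "drive_tool", "kwargs": {"series": [[1, 0, -1, 0], [1, 0, -1, 0], [1, 0, -1, 0], [1, 0, -1, 0]]}}

```text
time_s: 7.72
tcp_pos: [0.7934, -0.4341, 0.4458]
ee_rot: [[0.872, -0.454, 0.184], [-0.44, -0.891, -0.115], [0.216, 0.02, -0.976]]
wrist_force: [-0.1, 0.4, 0.2]
gripper_width: 0.998
```

Emit:
{"fn": "drive_tool", "kwargs": {"series": [[1, 0, 1, 0], [1, 0, 1, 0], [1, 0, 1, 0], [1, 0, 1, 0]]}}

```text
time_s: 8.22
tcp_pos: [0.8597, -0.4677, 0.3209]
ee_rot: [[0.864, -0.455, 0.217], [-0.435, -0.89, -0.137], [0.255, 0.024, -0.967]]
wrist_force: [-0.7, 0.2, -0.4]
gripper_width: 0.999
```

Emit:
{"fn": "drive_tool", "kwargs": {"series": [[1, 0, -1, 0], [1, 0, -1, 0], [1, 0, -1, 0], [1, 0, -1, 0], [1, 0, -1, 0], [1, 0, -1, 0], [1, 0, -1, 0], [1, 0, -1, 0]]}}

```text
time_s: 9.22
tcp_pos: [0.8363, -0.4492, 0.4095]
ee_rot: [[0.852, -0.456, 0.258], [-0.427, -0.889, -0.162], [0.303, 0.028, -0.953]]
wrist_force: [0.2, -0.1, -0.8]
gripper_width: 1.0
```

Emit:
{"fn": "drive_tool", "kwargs": {"series": [[1, 0, -1, 0], [1, 0, -1, 0], [1, 0, -1, 0], [1, 0, -1, 0]]}}

```text
time_s: 9.72
tcp_pos: [0.811, -0.4299, 0.4853]
ee_rot: [[0.838, -0.457, 0.299], [-0.419, -0.889, -0.186], [0.35, 0.031, -0.936]]
wrist_force: [0.3, -0.4, -0.6]
gripper_width: 0.999
```

Emit:
{"fn": "drive_tool", "kwargs": {"series": [[1, 0, 0, 0], [1, 0, 0, 0], [1, 0, 0, 0]]}}

```text
time_s: 10.1
tcp_pos: [0.8319, -0.4383, 0.4692]
ee_rot: [[0.824, -0.458, 0.333], [-0.41, -0.888, -0.207], [0.39, 0.035, -0.92]]
wrist_force: [-0.2, -0.4, -0.1]
gripper_width: 0.998
```

Emit:
{"fn": "drive_tool", "kwargs": {"series": [[1, 0, 0.5, 0], [1, 0, 0.5, 0], [1, 0, 0.5, 0]]}}

```text
time_s: 10.48
tcp_pos: [0.8699, -0.4573, 0.4173]
ee_rot: [[0.808, -0.46, 0.368], [-0.4, -0.887, -0.229], [0.432, 0.038, -0.901]]
wrist_force: [-0.2, -0.1, 0.0]
gripper_width: 0.999
```

Emit:
{"fn": "drive_tool", "kwargs": {"series": [[1, -0.6, 0, 0], [1, -0.6, 0, 0], [1, -0.6, 0, 0]]}}

```text
time_s: 10.85
tcp_pos: [0.9087, -0.4053, 0.4201]
ee_rot: [[0.789, -0.457, 0.41], [-0.386, -0.888, -0.248], [0.478, 0.038, -0.878]]
wrist_force: [-0.4, 0.3, 0.2]
gripper_width: 1.001
```

Emit:
{"fn": "drive_tool", "kwargs": {"series": [[1, -0.6, 0, 0], [1, -0.6, 0, 0], [1, -0.6, 0, 0]]}}

```text
time_s: 11.22
tcp_pos: [0.9396, -0.3602, 0.4212]
ee_rot: [[0.769, -0.457, 0.446], [-0.375, -0.889, -0.265], [0.518, 0.036, -0.855]]
wrist_force: [-0.7, -0.4, -0.4]
gripper_width: 1.001
```

Emit:
{"fn": "drive_tool", "kwargs": {"series": [[1, -0.6, 0.4, 0], [1, -0.6, 0.4, 0], [1, -0.6, 0.4, 0]]}}

```text
time_s: 11.6
tcp_pos: [0.9786, -0.3287, 0.391]
ee_rot: [[0.748, -0.456, 0.481], [-0.363, -0.889, -0.278], [0.555, 0.034, -0.831]]
wrist_force: [0.3, 0.3, -0.1]
gripper_width: 1.003
```

```bash
cat >> h.py <<'E'
def d(target):
    t=T();return np.round(t[:3,:3].T@(np.array(target)-t[:3,3])/.12,3)
E
python3 -c "
from h import *
print(d([.39,-.258,.16]),telemetry.sense()['joints'])"
```

```text
[-4.953  1.65  -0.924] [ -6.98111653  62.39540197  80.56570844  12.92057    -76.89635515
  70.98806201]
```

Emit:
{"fn": "drive_tool", "kwargs": {"series": [[-1, 0.33, -0.18, 0], [-1, 0.33, -0.18, 0], [-1, 0.33, -0.18, 0]]}}

```text
time_s: 11.98
tcp_pos: [0.8923, -0.3207, 0.36]
ee_rot: [[0.745, -0.459, 0.485], [-0.363, -0.888, -0.282], [0.56, 0.034, -0.828]]
wrist_force: [1.7, -0.6, 0.9]
gripper_width: 0.999
```

Emit:
{"fn": "drive_tool", "kwargs": {"series": [[-1, 0.33, -0.18, 0], [-1, 0.33, -0.18, 0], [-1, 0.33, -0.18, 0]]}}

```text
time_s: 12.35
tcp_pos: [0.766, -0.3058, 0.3036]
ee_rot: [[0.755, -0.461, 0.466], [-0.368, -0.887, -0.28], [0.542, 0.039, -0.839]]
wrist_force: [0.9, -0.3, -0.5]
gripper_width: 0.996
```

Emit:
{"fn": "drive_tool", "kwargs": {"series": [[-1, 0.33, -0.18, 0], [-1, 0.33, -0.18, 0], [-1, 0.33, -0.18, 0]]}}

```text
time_s: 12.72
tcp_pos: [0.6465, -0.2911, 0.2553]
ee_rot: [[0.756, -0.461, 0.465], [-0.369, -0.886, -0.281], [0.541, 0.041, -0.84]]
wrist_force: [1.8, 0.1, 0.9]
gripper_width: 1.002
```

Emit:
{"fn": "drive_tool", "kwargs": {"series": [[-1, 0.33, -0.18, 0], [-1, 0.33, -0.18, 0], [-1, 0.33, -0.18, 0]]}}

```text
time_s: 13.1
tcp_pos: [0.5451, -0.2817, 0.245]
ee_rot: [[0.765, -0.459, 0.452], [-0.377, -0.888, -0.264], [0.522, 0.032, -0.852]]
wrist_force: [1.3, -0.1, 0.6]
gripper_width: 0.998
```

Emit:
{"fn": "drive_tool", "kwargs": {"series": [[-0.93, 0.33, -0.18, -0.022], [-0.93, 0.33, -0.18, -0.022], [-0.93, 0.33, -0.18, -0.022], [-0.93, 0.33, -0.18, -0.022]]}}

```text
time_s: 13.6
tcp_pos: [0.4376, -0.2748, 0.2354]
ee_rot: [[0.803, -0.416, 0.427], [-0.345, -0.908, -0.236], [0.486, 0.042, -0.873]]
wrist_force: [0.5, -1.2, 0.6]
gripper_width: 0.996
```

Run:
```python
from h import *
t=T();c=capture("wrist")
cv2.imwrite("pics/w2.png",cv2.convertScaleAbs(c["color"],alpha=1.5))
print(t,telemetry.sense()['joints'],d([.4385,-.286,.0764]))
g=c["color"].max(2)<60
```

```text
[[ 0.80283713 -0.41581068  0.42726341  0.43761146]
 [-0.34496223 -0.90847953 -0.23593644 -0.27482732]
 [ 0.48626496  0.04202879 -0.87280008  0.23539932]
 [ 0.          0.          0.          1.        ]] [-16.06371859   5.2509374  -49.43117224  42.79533759  -9.18612054
  41.26232058] [-0.604  0.026  1.179]
```

View pics/w2.png

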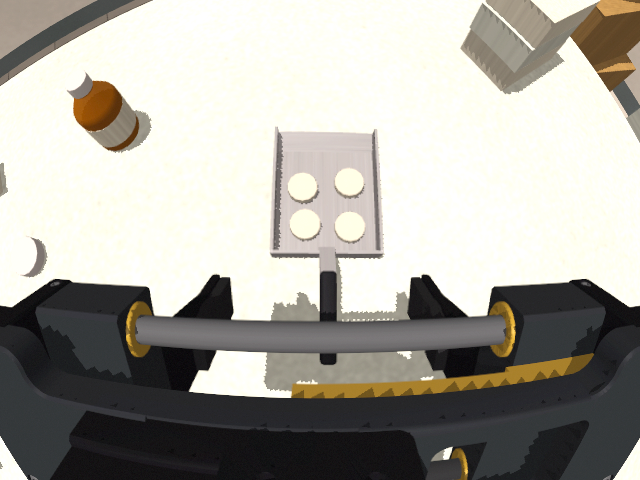

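Emit:
{"fn": "drive_tool", "kwargs": {"series": [[-0.3, 0, 0.4, 0], [-0.6, 0, 0.76, 0], [-0.6, 0, 0.76, 0]]}}

```text
time_s: 14.02
tcp_pos: [0.4169, -0.3069, 0.1517]
ee_rot: [[0.826, -0.38, 0.417], [-0.355, -0.924, -0.141], [0.439, -0.032, -0.898]]
wrist_force: [0.2, -1.5, 0.1]
gripper_width: 1.001
```

Run:
```python
from h import *
t=T();g=np.array([.463,-.300,.035])
print(t,telemetry.sense()['joints'],d(g-.051*t[:3,2]), np.array([.906,-.423,0])@t[:3,:3])
```

```text
[[ 0.82573773 -0.38025153  0.4166125   0.41693942]
 [-0.35475856 -0.92433755 -0.14052205 -0.30694403]
 [ 0.4385243  -0.03176249 -0.89815788  0.15168193]
 [ 0.          0.          0.          1.        ]] [-18.31591454  14.61379713 -40.10450213   0.88873815  -9.20012411
  84.68971246] [-0.13  -0.169  0.6  ] [0.89818126 0.0464869  0.43689175]
```

Emit:
{"fn": "drive_tool", "kwargs": {"series": [[0, -0.1, 0.2, 0.02], [-0.05, -0.17, 0.3, 0.026], [-0.05, -0.17, 0.3, 0.026]]}}

```text
time_s: 14.4
tcp_pos: [0.434, -0.3011, 0.1243]
ee_rot: [[0.811, -0.414, 0.413], [-0.405, -0.907, -0.113], [0.422, -0.076, -0.904]]
wrist_force: [-0.0, -0.2, 0.2]
gripper_width: 1.001
```

Run:
```python
from h import *
t=T();g=np.array([.463,-.300,.035])
print(t,telemetry.sense()['joints'],d(g-.051*t[:3,2]), np.array([.906,-.423,0])@t[:3,:3])
```

```text
[[ 0.81119151 -0.41375305  0.41325143  0.43399086]
 [-0.40504748 -0.9072526  -0.11326628 -0.30113266]
 [ 0.4217877  -0.07550581 -0.90354524  0.12427331]
 [ 0.          0.          0.          1.        ]] [-17.75101193  18.564348   -36.9438058   -6.50852365  -9.19802668
  88.46627105] [-0.122 -0.052  0.346] [0.9062746  0.00890759 0.42231743]
```

Emit:
{"fn": "drive_tool", "kwargs": {"series": [[-0.02, -0.05, 0.18, 0], [-0.04, -0.05, 0.34, 0], [-0.04, -0.05, 0.34, 0], [-0.04, -0.05, 0.34, 0]]}}

```text
time_s: 14.9
tcp_pos: [0.4472, -0.3047, 0.0904]
ee_rot: [[0.814, -0.407, 0.415], [-0.406, -0.909, -0.095], [0.416, -0.091, -0.905]]
wrist_force: [-0.4, -0.2, 0.6]
gripper_width: 1.0
```

Run:
```python
from h import *
t=T();g=np.array([.472,-.304,.035])
print(t,telemetry.sense()['joints'],d(g-.051*t[:3,2]), np.array([.906,-.423,0])@t[:3,:3])
```

```text
[[ 0.81382509 -0.40668839  0.41508225  0.44721933]
 [-0.40560957 -0.90905252 -0.0954169  -0.30466202]
 [ 0.41613651 -0.09070867 -0.90476646  0.09043306]
 [ 0.          0.          0.          1.        ]] [-18.95075342  23.27555025 -32.80266439 -16.1924315   -9.19373803
  99.13480087] [-0.026 -0.047  0.078] [0.90889838 0.01606953 0.41642586]
```

Emit:
{"fn": "drive_tool", "kwargs": {"series": [[-0.02, -0.05, 0.08, 0.004], [-0.02, -0.05, 0.08, 0.004], [-0.02, -0.05, 0.08, 0.004]]}}

```text
time_s: 15.28
tcp_pos: [0.4513, -0.3014, 0.082]
ee_rot: [[0.812, -0.411, 0.415], [-0.414, -0.906, -0.088], [0.412, -0.1, -0.905]]
wrist_force: [0.7, -0.2, 1.4]
gripper_width: 1.005
```

Run:
```python
from h import *
t=T();g=np.array([.472,-.304,.035])
print(t,telemetry.sense()['joints'],d(g-.051*t[:3,2]), np.array([.906,-.423,0])@t[:3,:3])
c=capture("wrist");cv2.imwrite("pics/w3.png",cv2.convertScaleAbs(c["color"],alpha=1.5))
```

```text
[[ 0.81167495 -0.41081368  0.41522993  0.45132421]
 [-0.41356943 -0.90619722 -0.08813015 -0.30135627]
 [ 0.41248528 -0.10019337 -0.90543756  0.08195685]
 [ 0.          0.          0.          1.        ]] [-18.82310022  24.32920361 -31.98033744 -18.44504459  -9.19456152
 100.76966814] [-0.012 -0.012  0.003] [0.91031737 0.01112423 0.41347737]
```

View pics/w3.png

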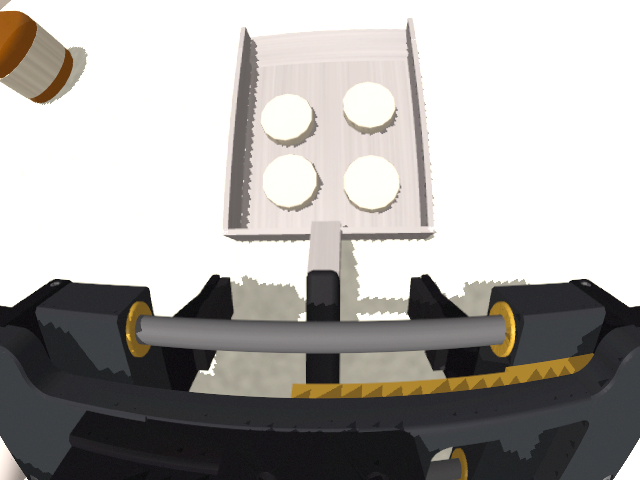

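Emit:
{"fn": "drive_tool", "kwargs": {"fingers": 0, "series": [[0, 0, 0, 0], [0, 0, 0, 0], [0, 0, 0, 0], [0, 0, 0, 0], [0, 0, 0, 0], [0, 0, 0, 0]]}}

```text
time_s: 16.08
tcp_pos: [0.4512, -0.3014, 0.0818]
ee_rot: [[0.812, -0.411, 0.415], [-0.414, -0.906, -0.088], [0.412, -0.1, -0.906]]
wrist_force: [-0.2, -0.2, 0.4]
gripper_width: 0.402
```

Emit:
{"fn": "drive_tool", "kwargs": {"series": [[0, 0, 0, 0], [0, 0, 0, 0], [0, 0, 0, 0], [0, 0, 0, 0]]}}

```text
time_s: 16.58
tcp_pos: [0.4511, -0.3015, 0.0819]
ee_rot: [[0.812, -0.411, 0.415], [-0.414, -0.906, -0.088], [0.412, -0.1, -0.905]]
wrist_force: [-1.8, -0.3, 1.3]
gripper_width: 0.165
```

Emit:
{"fn": "drive_tool", "kwargs": {"series": [[0.04, 0, -0.08, 0], [0.08, 0, -0.16, 0], [0.12, 0, -0.24, 0], [0.12, 0, -0.24, 0]]}}

```text
time_s: 17.08
tcp_pos: [0.4514, -0.305, 0.1151]
ee_rot: [[0.811, -0.411, 0.417], [-0.413, -0.906, -0.089], [0.414, -0.1, -0.905]]
wrist_force: [-0.2, 0.3, -2.6]
gripper_width: 0.158
```

Run:
```python
from h import *
s=telemetry.sense();print(s['wrist_force'],s['moment'],s['joints'],s['gripper_width'])
c=capture("wrist");w=c["color"]
c=capture("side");v=cv2.resize(c["color"][330:450,220:380],(640,480),interpolation=3)
cv2.imwrite("pics/l1.png",cv2.resize(cv2.convertScaleAbs(np.hstack([w,v]),alpha=1.5),(800,300)))
```

```text
[-0.20164039  0.32125251 -2.56795315] [ 0.30295559  1.22216226 -0.01774037] [-18.77768884  20.8489564  -32.0888473  -13.60478045 -12.31933974
  95.81174335] 0.15840858215089945
```

View pics/l1.png

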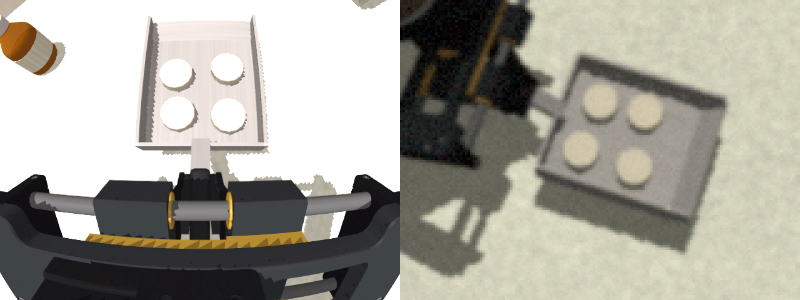

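Emit:
{"fn": "drive_tool", "kwargs": {"series": [[0.12, -0.05, -0.12, 0], [0.28, -0.13, -0.28, 0], [0.46, -0.22, -0.46, 0], [0.64, -0.31, -0.64, 0], [0.82, -0.4, -0.82, 0], [1, -0.5, -1, 0]]}}

```text
time_s: 17.92
tcp_pos: [0.5231, -0.2892, 0.2779]
ee_rot: [[0.812, -0.412, 0.413], [-0.415, -0.906, -0.087], [0.41, -0.1, -0.906]]
wrist_force: [0.6, 0.1, -1.8]
gripper_width: 0.16
```

Emit:
{"fn": "drive_tool", "kwargs": {"series": [[0.2, -0.2, -0.1, 0], [0.4, -0.4, -0.2, 0], [0.6, -0.6, -0.25, 0], [0.8, -0.8, -0.3, 0], [1, -1, -0.3, 0]]}}

```text
time_s: 18.55
tcp_pos: [0.6556, -0.2267, 0.3719]
ee_rot: [[0.812, -0.411, 0.414], [-0.414, -0.906, -0.087], [0.411, -0.101, -0.906]]
wrist_force: [-0.8, -0.0, -1.4]
gripper_width: 0.157
```

Emit:
{"fn": "drive_tool", "kwargs": {"series": [[0.2, -0.2, -0.1, 0], [0.4, -0.4, -0.2, 0], [0.6, -0.6, -0.2, 0], [0.8, -0.8, -0.2, 0], [1, -1, -0.2, 0]]}}

```text
time_s: 19.18
tcp_pos: [0.7927, -0.1655, 0.4538]
ee_rot: [[0.813, -0.411, 0.413], [-0.414, -0.906, -0.087], [0.41, -0.1, -0.907]]
wrist_force: [0.0, -0.9, -1.5]
gripper_width: 0.156
```

Emit:
{"fn": "drive_tool", "kwargs": {"series": [[0.2, -0.1, 0, 0], [0.4, -0.2, 0, 0], [0.6, -0.3, 0, 0], [0.8, -0.3, 0, 0], [1, -0.3, 0, 0]]}}

```text
time_s: 19.8
tcp_pos: [0.9036, -0.1822, 0.5069]
ee_rot: [[0.813, -0.41, 0.413], [-0.413, -0.906, -0.087], [0.41, -0.1, -0.906]]
wrist_force: [2.6, 0.2, -0.9]
gripper_width: 0.159
```

Emit:
{"fn": "drive_tool", "kwargs": {"series": [[0.7, -0.4, 0, 0], [1, -0.5, 0, 0], [1, -0.5, 0, 0]]}}

```text
time_s: 20.18
tcp_pos: [0.9289, -0.1618, 0.5015]
ee_rot: [[0.792, -0.406, 0.456], [-0.409, -0.907, -0.098], [0.454, -0.109, -0.884]]
wrist_force: [-0.4, 0.1, -1.2]
gripper_width: 0.159
```

Emit:
{"fn": "drive_tool", "kwargs": {"series": [[1, -0.6, 0, 0], [1, -0.6, 0, 0], [1, -0.6, 0, 0]]}}

```text
time_s: 20.55
tcp_pos: [0.9482, -0.1349, 0.5007]
ee_rot: [[0.769, -0.4, 0.499], [-0.404, -0.908, -0.106], [0.496, -0.12, -0.86]]
wrist_force: [0.4, -0.2, -2.6]
gripper_width: 0.158
```

Emit:
{"fn": "drive_tool", "kwargs": {"series": [[1, -0.6, 0, 0], [1, -0.6, 0, 0], [1, -0.6, 0, 0]]}}

```text
time_s: 20.92
tcp_pos: [0.9644, -0.1104, 0.5009]
ee_rot: [[0.745, -0.394, 0.537], [-0.4, -0.91, -0.113], [0.533, -0.13, -0.836]]
wrist_force: [-0.2, 0.7, -2.3]
gripper_width: 0.159
```

Emit:
{"fn": "drive_tool", "kwargs": {"series": [[1, -0.6, 0, 0], [1, -0.6, 0, 0], [1, -0.6, 0, 0]]}}

```text
time_s: 21.3
tcp_pos: [0.9766, -0.0877, 0.5067]
ee_rot: [[0.72, -0.387, 0.576], [-0.394, -0.911, -0.119], [0.571, -0.142, -0.808]]
wrist_force: [-0.0, 0.8, -2.8]
gripper_width: 0.16
```

```bash
cat > plan.py <<'E'
from h import *
from scipy.spatial.transform import Rotation as Ro
np.set_printoptions(precision=3,suppress=True,linewidth=150)
R0=np.array([[.811,-.411,.417],[-.413,-.906,-.089],[.414,-.1,-.905]])   # attitude when the tray hung level
tr=np.array([[.906,.423,0],[-.423,.906,0],[0,0,1]])
Q=R0.T@tr                                  # tray axes in tool
lip=Q@np.array([.169,0,-.024])+[0,0,.051]  # lip in tool
t=T();R=t[:3,:3]
E
cat > p1.py <<'E'
from plan import *
print(t[:3,3],telemetry.sense()['joints'])
for th in range(0,-211,-30):
    A=R@Ro.from_euler('z',th,degrees=True).as_matrix()
    X=A@Q; z=.26 if th>-60 else (.24 if th>-120 else .2)
    tcp=np.array([.561,.306,z])-A@lip
    print(th,"nose",np.degrees(np.arcsin(X[2,0])),"roll",np.degrees(np.arcsin(X[2,1])),"head",np.degrees(np.arctan2(X[1,0],X[0,0])),tcp,np.hypot(*tcp[:2]),d(tcp))
E
python3 p1.py
```

```text
[ 0.977 -0.088  0.507] [  6.685  54.702  80.598  10.782 -81.402  59.435]
0 nose 10.488132473188621 roll 2.632372278154284 head -25.149999263577538 [0.377 0.384 0.294] 0.5376125242584613 [-6.159 -1.394 -1.915]
-30 nose 10.385200047611868 roll -14.884563095907549 head 2.5500909419763165 [0.361 0.311 0.294] 0.47638016097686875 [-6.016 -0.791 -1.915]
-60 nose 2.30374338799103 roll -30.769627754081437 head 28.74194101817142 [0.377 0.241 0.295] 0.44749362819075184 [-5.686 -0.316 -1.78 ]
-90 nose -11.574447326413972 roll -40.53911681892913 head 52.30982384369759 [0.42  0.194 0.333] 0.4624653599590765 [-5.092 -0.137 -1.78 ]
-120 nose -28.53639289690084 roll -39.414974874852085 head 75.12554740750447 [0.479 0.181 0.337] 0.5117214175532689 [-4.678 -0.233 -1.51 ]
-150 nose -45.78993980913223 roll -28.067550385787467 head 101.93483169401634 [0.538 0.206 0.375] 0.5755766759602513 [-4.227 -0.659 -1.51 ]
-180 nose -58.62697779915974 roll -11.581556262642748 head 142.1646985786851 [0.58  0.262 0.397] 0.6370251655648639 [-4.049 -1.253 -1.51 ]
-210 nose -58.433070716838905 roll 5.856495846333732 head -164.21429114340296 [0.596 0.335 0.398] 0.6839083792160805 [-4.191 -1.857 -1.51 ]
```

Emit:
{"fn": "drive_tool", "kwargs": {"series": [[-0.08, -0.02, -0.03, 0], [-0.22, -0.05, -0.1, 0], [-0.42, -0.08, -0.2, 0], [-0.64, -0.1, -0.3, 0], [-0.89, -0.115, -0.35, 0]]}}

```text
time_s: 21.92
tcp_pos: [0.8795, -0.0285, 0.4833]
ee_rot: [[0.718, -0.387, 0.579], [-0.395, -0.911, -0.119], [0.573, -0.143, -0.807]]
wrist_force: [1.0, 0.2, -2.1]
gripper_width: 0.157
```

Emit:
{"fn": "drive_tool", "kwargs": {"series": [[-0.24, -0.03, -0.1, 0], [-0.5, -0.06, -0.2, 0], [-0.7, -0.09, -0.28, 0], [-0.84, -0.11, -0.33, 0], [-0.89, -0.115, -0.35, 0]]}}

```text
time_s: 22.55
tcp_pos: [0.7842, 0.0314, 0.4571]
ee_rot: [[0.719, -0.386, 0.577], [-0.394, -0.911, -0.119], [0.572, -0.142, -0.808]]
wrist_force: [0.1, 0.0, -3.3]
gripper_width: 0.154
```

Emit:
{"fn": "drive_tool", "kwargs": {"series": [[0, 0, 0, -0.03], [0, 0, 0, -0.1], [0, 0, 0, -0.18], [0, 0, 0, -0.26], [0, 0, 0, -0.34], [0, 0, 0, -0.42], [0, 0, 0, -0.5], [0, 0, 0, -0.57], [0, 0, 0, -0.62], [0, 0, 0, -0.65]]}}

```text
time_s: 23.8
tcp_pos: [0.7856, 0.0307, 0.4567]
ee_rot: [[0.564, 0.59, 0.577], [0.774, -0.622, -0.119], [0.289, 0.514, -0.808]]
wrist_force: [0.1, 0.1, -1.7]
gripper_width: 0.157
```

Run:
```python
from plan import *
X=R@Q;print(t,telemetry.sense()['joints'],t[:3,3]+R@lip,np.degrees(np.arcsin(X[2])),d([.5,.21,.38]))
v=capture("scene")["color"][60:300,200:600];w=capture("wrist")["color"]
cv2.imwrite("pics/t1.png",cv2.convertScaleAbs(np.hstack([cv2.resize(v,(480,288)),cv2.resize(w,(320,288))]),alpha=1.5))
```

```text
[[ 0.564  0.59   0.577  0.786]
 [ 0.774 -0.622 -0.119  0.031]
 [ 0.289  0.514 -0.808  0.457]
 [ 0.     0.     0.     1.   ]] [ 18.156  21.813   8.116  23.844 -46.528 108.896] [0.952 0.122 0.385] [ -3.869 -36.694  53.051] [-0.371 -2.663 -1.036]
```

View pics/t1.png

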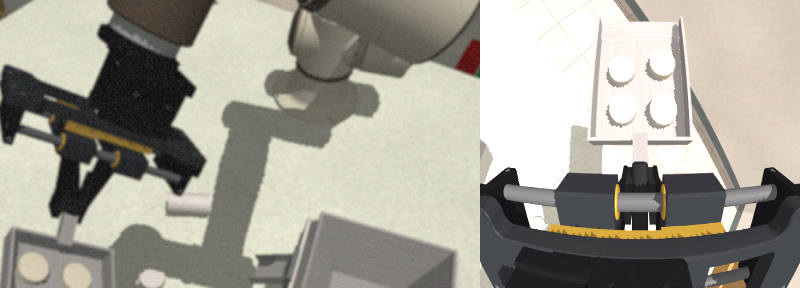

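Emit:
{"fn": "drive_tool", "kwargs": {"series": [[0.25, 0.25, 0, 0.05], [0.5, 0.5, 0, 0.13], [0.85, 0.8, 0, 0.21], [0.85, 0.8, 0, 0.29], [0.85, 0.8, 0, 0.37], [0.85, 0.8, 0, 0.45], [0.85, 0.8, 0, 0.53], [0.85, 0.8, 0, 0.61], [0.85, 0.8, 0, 0.65]]}}

```text
time_s: 25.02
tcp_pos: [0.8997, 0.0498, 0.535]
ee_rot: [[0.718, -0.39, 0.577], [-0.399, -0.909, -0.119], [0.571, -0.145, -0.808]]
wrist_force: [0.2, 0.7, -2.1]
gripper_width: 0.156
```

Emit:
{"fn": "drive_tool", "kwargs": {"series": [[0.5, -0.3, 0, 0], [1, -0.6, 0, 0], [1, -0.6, 0, 0], [1, -0.6, 0, 0]]}}

```text
time_s: 25.52
tcp_pos: [0.9504, 0.0625, 0.5618]
ee_rot: [[0.697, -0.376, 0.611], [-0.39, -0.913, -0.118], [0.602, -0.156, -0.783]]
wrist_force: [-0.0, -0.7, -2.1]
gripper_width: 0.158
```

Emit:
{"fn": "drive_tool", "kwargs": {"series": [[1, -0.6, 0, 0], [1, -0.6, 0, 0], [1, -0.6, 0, 0]]}}

```text
time_s: 25.9
tcp_pos: [0.9555, 0.0691, 0.5765]
ee_rot: [[0.665, -0.361, 0.654], [-0.385, -0.916, -0.114], [0.64, -0.176, -0.748]]
wrist_force: [0.4, 0.2, -2.7]
gripper_width: 0.159
```

Emit:
{"fn": "drive_tool", "kwargs": {"series": [[1, -0.8, 0, 0], [1, -0.8, 0, 0], [1, -0.8, 0, 0]]}}

```text
time_s: 26.28
tcp_pos: [0.9606, 0.0931, 0.5843]
ee_rot: [[0.638, -0.346, 0.688], [-0.379, -0.919, -0.111], [0.671, -0.19, -0.717]]
wrist_force: [-1.2, 0.4, -2.2]
gripper_width: 0.154
```

Emit:
{"fn": "drive_tool", "kwargs": {"series": [[1, -0.8, 0, 0], [1, -0.8, 0, 0], [1, -0.8, 0, 0]]}}

```text
time_s: 26.65
tcp_pos: [0.9617, 0.1136, 0.598]
ee_rot: [[0.607, -0.33, 0.722], [-0.374, -0.921, -0.107], [0.701, -0.206, -0.683]]
wrist_force: [-0.4, 0.3, -2.7]
gripper_width: 0.158
```

Emit:
{"fn": "drive_tool", "kwargs": {"series": [[1, -0.8, 0, 0], [1, -0.8, 0, 0], [1, -0.8, 0, 0]]}}

```text
time_s: 27.02
tcp_pos: [0.9598, 0.133, 0.6148]
ee_rot: [[0.577, -0.314, 0.755], [-0.37, -0.923, -0.101], [0.728, -0.221, -0.648]]
wrist_force: [0.3, 0.2, -2.1]
gripper_width: 0.156
```

```bash
sed -i 's/range(0,-211,-30)/range(0,211,30)/; s/if th>-60/if th<60/; s/if th>-120/if th<120/' p1.py; python3 p1.py
```

```text
[0.96  0.133 0.615] [ 21.998  51.769  80.616  22.973 -74.526  46.419]
0 nose 22.991707390831877 roll 7.775152523610388 head -24.9793196996102 [0.372 0.378 0.249] 0.5297586222540568 [-5.801  0.33  -1.927]
30 nose 11.397423696656062 roll 28.328834490542928 head -50.85033782779611 [0.406 0.436 0.28 ] 0.5955968044636679 [-5.623 -0.264 -1.927]
60 nose -6.921634654851107 roll 42.06607997725151 head -71.10242430031992 [0.454 0.463 0.311] 0.6478416864095791 [-5.293 -0.653 -1.819]
90 nose -28.589805964700663 roll 42.01164118908599 head -88.56528041941283 [0.501 0.452 0.368] 0.6742633288822831 [-4.689 -0.796 -1.819]
120 nose -51.30879333357496 roll 28.20341962764914 head -108.60738564651733 [0.535 0.405 0.375] 0.6713564333908237 [-4.338 -0.544 -1.603]
150 nose -71.00828976286184 roll 7.622888652021111 head -150.6346156327269 [0.548 0.337 0.4  ] 0.6426941854451468 [-3.912 -0.092 -1.603]
180 nose -68.3463584143838 roll -15.03931923881802 head 124.23224341678616 [0.535 0.263 0.396] 0.596010264630941 [-3.769  0.511 -1.603]
210 nose -47.42961040725735 roll -36.77879465080146 head 89.3163919362935 [0.5   0.205 0.365] 0.5405406299566358 [-3.948  1.106 -1.603]
```

Emit:
{"fn": "drive_tool", "kwargs": {"series": [[-0.12, -0.04, -0.05, 0], [-0.35, -0.1, -0.15, 0], [-0.62, -0.18, -0.3, 0], [-0.95, -0.285, -0.44, 0]]}}

```text
time_s: 27.52
tcp_pos: [0.8639, 0.2114, 0.574]
ee_rot: [[0.575, -0.314, 0.755], [-0.371, -0.923, -0.101], [0.729, -0.222, -0.647]]
wrist_force: [1.0, 0.8, -0.8]
gripper_width: 0.152
```

Emit:
{"fn": "drive_tool", "kwargs": {"series": [[-0.3, -0.09, -0.14, 0], [-0.6, -0.18, -0.28, 0], [-0.8, -0.24, -0.37, 0], [-0.95, -0.285, -0.44, 0]]}}

```text
time_s: 28.02
tcp_pos: [0.7693, 0.2916, 0.5318]
ee_rot: [[0.577, -0.313, 0.754], [-0.37, -0.924, -0.1], [0.728, -0.222, -0.649]]
wrist_force: [0.3, -0.3, -1.6]
gripper_width: 0.159
```

Emit:
{"fn": "drive_tool", "kwargs": {"series": [[-0.3, -0.09, -0.14, 0], [-0.6, -0.18, -0.28, 0], [-0.8, -0.24, -0.37, 0], [-0.95, -0.285, -0.44, 0]]}}

```text
time_s: 28.52
tcp_pos: [0.6746, 0.3708, 0.4906]
ee_rot: [[0.577, -0.312, 0.754], [-0.37, -0.924, -0.099], [0.728, -0.222, -0.649]]
wrist_force: [0.1, -0.8, -1.8]
gripper_width: 0.159
```

Emit:
{"fn": "drive_tool", "kwargs": {"series": [[-0.3, -0.09, -0.14, 0], [-0.6, -0.18, -0.28, 0], [-0.8, -0.24, -0.37, 0.03], [-0.92, -0.27, -0.43, 0.1], [-0.95, -0.285, -0.44, 0.18], [-0.95, -0.285, -0.44, 0.26], [-0.95, -0.285, -0.44, 0.34], [-0.95, -0.285, -0.44, 0.42], [-0.95, -0.285, -0.44, 0.5], [-0.95, -0.285, -0.44, 0.58]]}}

```text
time_s: 29.78
tcp_pos: [0.5808, 0.4493, 0.45]
ee_rot: [[-0.06, -0.654, 0.754], [-0.995, -0.023, -0.098], [0.082, -0.756, -0.649]]
wrist_force: [-0.7, 0.5, -2.0]
gripper_width: 0.161
```

```bash
cat > p2.py <<'E'
from plan import *
X=R@Q;print(t,telemetry.sense()['joints'],"lip",t[:3,3]+R@lip,np.degrees(np.arcsin(X[2])))
for th in (0,30,60,80,90,100,110):
    A=R@Ro.from_euler('z',th,degrees=True).as_matrix();X=A@Q
    tcp=np.array([.561,.306,.205])-A@lip
    print(th,np.degrees(np.arcsin(X[2])),tcp,d(tcp))
E
python3 p2.py
```

```text
[[-0.06  -0.654  0.754  0.581]
 [-0.995 -0.023 -0.098  0.449]
 [ 0.082 -0.756 -0.649  0.45 ]
 [ 0.     0.     0.     1.   ]] [ 57.004  18.704 -11.413  59.975 -52.441 -93.984] lip [0.677 0.292 0.366] [-11.752  43.45   44.165]
0 [-11.752  43.45   44.165] [0.465 0.463 0.289] [-0.167  1.645  0.127]
30 [-33.843  39.761  31.977] [0.51  0.444 0.345] [0.012 1.05  0.127]
60 [-56.427  23.793  22.203] [0.54  0.391 0.388] [0.463 0.625 0.127]
80 [-69.476   9.854  17.816] [0.547 0.344 0.404] [0.858 0.494 0.127]
90 [-73.424   2.437  16.399] [0.547 0.319 0.407] [1.067 0.482 0.127]
100 [-73.624  -5.122  15.543] [0.544 0.294 0.407] [1.274 0.506 0.127]
110 [-69.961 -12.724  15.266] [0.537 0.27  0.403] [1.474 0.566 0.127]
```

Emit:
{"fn": "drive_tool", "kwargs": {"series": [[0.01, 0.2, -0.08, 0.06], [0.02, 0.4, -0.15, 0.13], [0.04, 0.57, -0.2, 0.2], [0.09, 0.62, -0.2, 0.28], [0.19, 0.55, -0.19, 0.36], [0.33, 0.5, -0.08, 0.44], [0.48, 0.5, 0, 0.52], [0.62, 0.5, 0.08, 0.6], [0.8, 0.5, 0.12, 0.68], [0.8, 0.5, 0.12, 0.68]]}}

```text
time_s: 31.02
tcp_pos: [0.5509, 0.3493, 0.4148]
ee_rot: [[-0.661, -0.088, 0.745], [-0.241, 0.965, -0.1], [-0.71, -0.245, -0.66]]
wrist_force: [0.3, -0.4, -1.3]
gripper_width: 0.155
```

```bash
python3 p2.py | head -6
python3 - <<'E'
from h import *
v=capture("scene")["color"];w=capture("wrist")["color"]
cv2.imwrite("pics/p1.png",cv2.convertScaleAbs(np.hstack([cv2.resize(v[150:450,300:620],(400,375)),cv2.resize(w,(400,375))]),alpha=1.6))
E
```

```text
[[-0.661 -0.088  0.745  0.551]
 [-0.241  0.965 -0.1    0.349]
 [-0.71  -0.245 -0.66   0.415]
 [ 0.     0.     0.     1.   ]] [  51.845   10.453  -27.652   66.341  -44.992 -177.403] lip [0.562 0.304 0.217] [-67.334  11.716  19.115]
0 [-67.334  11.716  19.115] [0.55  0.351 0.402] [0.075 0.038 0.061]
30 [-70.665 -10.491  16.096] [0.542 0.277 0.405] [ 0.254 -0.556  0.061]
```

View pics/p1.png

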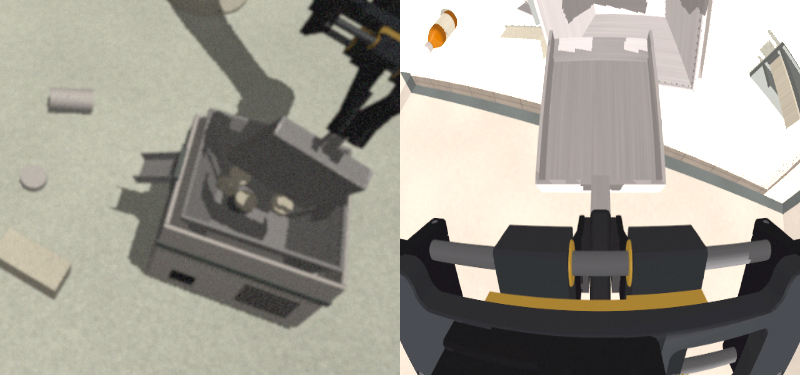

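Run:
```python
from h import *
np.set_printoptions(precision=3,suppress=True)
D=capture("side")
for p in [(15,125),(80,122),(108,120),(146,115),(20,90),(225,60),(0,200),(110,70)]: print(p,cast(D,*p,0)[:2])
a=cv2.imread("pics/side0.png").max(2);print(a[262:296:2,238:280:2])
a=cv2.imread("pics/w1.png").max(2);print(a[258:300:3,118:170:3])
```

```text
(15, 125) [-0.216  0.58 ]
(80, 122) [-0.028  0.575]
(108, 120) [0.054 0.575]
(146, 115) [0.164 0.587]
(20, 90) [-0.234  0.749]
(225, 60) [0.407 0.846]
(0, 200) [-0.194  0.277]
(110, 70) [0.034 0.827]
[[124 118 112 100 108 113 120 120 122 117 108 114 121 124 124 124 122 124
  124 123 122]
 [128 122  86  94 103 109 116 120 122 119 111 107 118 123 126 124 125 122
  121 118 121]
 [123 112  74  80  92 102 109 119 121 123 120 113 107 119 125 126 127 120
  117 126 127]
 [119 116  77  70  83  96 104 110 117 122 120 120 112 107 122 125 123 119
  121 122 124]
 [121 121 109  69  72  85  96 108 114 116 117 121 116 110 104 115 122 122
  122 121 121]
 [125 122 102  62  58  72  86  99 106 113 119 118 120 119 110 105 115 123
  121 125 122]
 [123 121  83  59  56  57  78  89  97 102 112 122 120 121 117 108 103 120
  127 122 123]
 [120 124 117  82  57  51  60  74  93 101 109 113 116 123 118 116 107  98
  118 123 124]
 [119 122 120 107  73  59  54  66  80  94 101 109 112 118 116  94  72  63
   91 121 121]
 [123 122 121 120 115  78  56  53  65  79  92  98 108 107  78  54  51  53
   80 120 120]
 [121 120 
[... 964 characters left out ...]
150 164 170 195 255 255]
 [255 255 250 255 152 150 152 152 150 152 150 152 150 154 171 176 171 255]
 [255 255 255 255 255 152 150 152 152 152 150 152 152 148 172 170 168 255]
 [255 255 255 255 255 255 174 150 152 150 150 152 150 152 172 172 255 255]
 [255 249 255 255 255 255 255 255 195 162 152 150 150 152 172 170 255 255]
 [140 132 162 180 207 231 244 252 255 252 246 218 183 168 172 248 255 255]
 [ 33  34  33  32  34  36  32  33  32  30  28 206 162 176 171 255 255 255]
 [ 34  34  30  34  32  34  30  36  32  32  30 192 156 177 172 255 255 255]
 [ 34  33  32  33  28  30  33  32  32  30  32 171 174 178 255 255 255 255]
 [ 33  32  33  32  33  34  32  32  30  33  32 144 176 174 255 255 255 255]]
```

Run:
```python
from h import *
np.set_printoptions(linewidth=200)
a=cv2.imread("pics/w1.png").astype(int).sum(2)
for r in (268,272,276): print(a[r,122:170])
print(a[256:300,150])
b=cv2.imread("pics/wrist0.png")
c=capture("wrist")
R=np.array([[.9605,-.27826,-.0005],[-.27826,-.9605,-.0022],[.0001,.0022,-1]]);M=np.eye(4);M[:3,:3]=R;M[:3,3]=[.17365,.59993,.29113]
p=np.linalg.inv(M@np.array(c["mount"]))@np.array([.445,-.013,.021,1]);x,y,z=p[0],-p[1],-p[2]
th=np.arctan2(np.hypot(x,y),z);k=c["fx"]*th/np.hypot(x,y);print(th,c["cx"]+k*x,c["cy"]+k*y)
v=cv2.convertScaleAbs(cv2.imread("pics/w1.png")[250:310,110:180],alpha=1)
t=capture("scene")["color"]; cv2.imwrite("pics/z1.png",cv2.resize(v,(560,480),interpolation=0))
h=t[230:390,430:590].max(2);print(cv2.resize(h,(32,32),interpolation=cv2.INTER_AREA)[4:28,4:28])
```

```text
[765 765 765 754 603 427 426 424 424 426 426 424 428 426 424 427 426 426 427 428 427 425 426 426 423 426 425 425 422 425 431 460 485 475 472 472 475 480 551 765 714 765 765 765 765 765 765 765]
[765 765 754 722 752 712 452 425 429 429 427 426 425 427 428 428 428 426 424 427 427 427 427 428 424 426 424 427 424 422 423 423 422 424 433 462 472 476 487 492 500 501 500 494 632 765 765 765]
[765 702 737 759 764 765 765 765 758 620 451 429 425 425 426 429 425 428 427 426 427 427 427 428 428 426 424 428 427 427 424 428 428 425 428 423 429 480 493 490 485 488 487 488 480 716 765 765]
[765 765 765 765 765 765 539 494 490 489 469 425 422 423 423 425 424 427 427 424 427 428 427 425 428 426 424 456 648 647 635 625 612 600 588 577 562 448 318 286 268 167  95  96]
1.219762069533156 663.2621743794059 -59.50076636083335
[[100  82  64  56  44  45  46  64  67  52  46  45  44  41  69  88  87  91 105 116 117 117  77  16]
 [ 88  67  68  48  44  45  45  46  52  46  44  42  40  42  91  89  87  86  87  96 110 118  78  31]
 [ 94  61  69  43  44  45  46  45  46  44  42  41  41  41  49  82  91  88  87  87  62  
[... 1391 characters left out ...]
1  51]
 [ 96  84  61  58  52  50  58  70  71  58  48  45  54  85  85  80  54  52  52  52  52  52  51  51]
 [ 64  72  88  97  88  71  60  52  51  58  70  68  76  86  86  78  51  52  51  53  51  52  52  52]
 [ 64  63  64  65  74  90  97  85  68  58  51  50  60  73  84  75  54  52  53  51  51  51  51  51]
 [ 54  61  63  64  63  63  65  75  91  95  84  67  56  51  51  60  70  69  60  53  52  52  52  51]
 [ 52  45  47  55  62  62  64  64  63  66  78  92  94  81  64  46  39  48  60  70  69  59  53  52]
 [ 64  62  60  50  45  49  56  63  63  63  63  64  66  79  94  90  67  45  38  39  47  61  70  69]
 [ 62  63  64  64  62  57  48  44  49  58  61  63  63  62  64  67  81  93  86  64  58  49  49  55]]
```

View pics/z1.png

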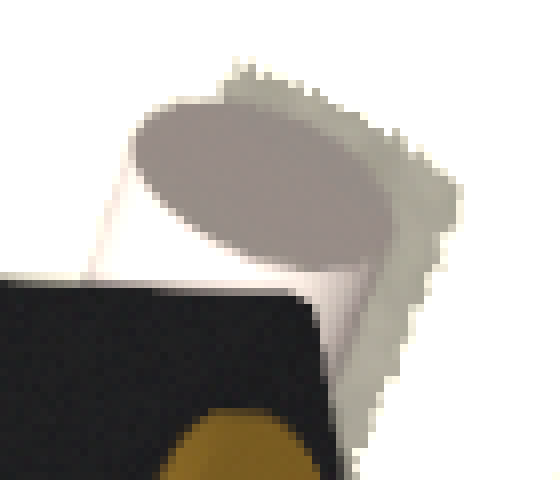

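Emit:
{"fn": "drive_tool", "kwargs": {"series": [[-0.35, -0.12, -0.32, 0], [-0.7, -0.25, -0.65, -0.05], [-0.7, -0.25, -0.65, -0.14], [-0.7, -0.25, -0.65, -0.23], [-0.7, -0.25, -0.65, -0.32], [-0.7, -0.25, -0.65, -0.41], [-0.7, -0.25, -0.65, -0.5], [-0.7, -0.25, -0.65, -0.59], [-0.7, -0.25, -0.65, -0.68], [-0.7, -0.25, -0.65, -0.74]]}}

```text
time_s: 32.52
tcp_pos: [0.5508, 0.3503, 0.5308]
ee_rot: [[0.031, -0.668, 0.743], [-0.982, -0.16, -0.102], [0.187, -0.727, -0.661]]
wrist_force: [-0.6, -1.2, -1.4]
gripper_width: 0.158
```

```bash
python3 p2.py | head -4; python3 -c "
from h import *
print(d([.5,.0,.42]),d([.5,-.25,.3]))
h=capture('scene')['color'];cv2.imwrite('pics/hop.png',cv2.convertScaleAbs(cv2.resize(h[220:400,400:600],(600,540),interpolation=3),alpha=1.6))
g=h[230:390,430:590].max(2);n,l,s,c=cv2.connectedComponentsWithStats((g>95).astype('uint8'));print(s[1:],c[1:])"
```

```text
[[ 0.031 -0.668  0.743  0.551]
 [-0.982 -0.16  -0.102  0.35 ]
 [ 0.187 -0.727 -0.661  0.531]
 [ 0.     0.     0.     1.   ]] [ 55.292   8.299 -12.843  53.542 -56.298 -75.007] lip [0.659 0.194 0.46 ] [-6.47  40.811 48.453]
[2.681 1.42  0.594] [4.539 2.479 1.468]
[[   0    0   68   51 1290]
 [   2    0  158  160 3568]
 [  85   76   17   16  202]
 [   0  146   37   14  271]] [[ 18.01550388  15.84031008]
 [135.64433857  68.35650224]
 [ 93.26732673  83.81188119]
 [ 12.13284133 154.72324723]]
```

Emit:
{"fn": "drive_tool", "kwargs": {"series": [[0.3, 0.16, 0.09, -0.06], [0.65, 0.35, 0.2, -0.14], [1, 0.55, 0.32, -0.22], [1, 0.55, 0.32, -0.31], [1, 0.55, 0.32, -0.4], [1, 0.55, 0.32, -0.49], [1, 0.55, 0.32, -0.57]]}}

```text
time_s: 33.45
tcp_pos: [0.5387, 0.2179, 0.4796]
ee_rot: [[0.62, -0.251, 0.743], [-0.266, -0.959, -0.102], [0.738, -0.134, -0.661]]
wrist_force: [0.0, -0.5, -2.2]
gripper_width: 0.159
```

```bash
python3 p2.py | head -4; python3 -c "
from h import *
print(d([.5,-.25,.3]),d([.42,-.29,.22]))"
```

```text
[[ 0.62  -0.251  0.743  0.539]
 [-0.266 -0.959 -0.102  0.218]
 [ 0.738 -0.134 -0.661  0.48 ]
 [ 0.     0.     0.     1.   ]] [ 44.365  -0.625 -30.357  59.742 -43.346 -11.99 ] lip [0.733 0.161 0.491] [23.291  2.699 66.531]
[-0.269  4.019  1.149] [-1.086  4.596  1.128]
```

Emit:
{"fn": "drive_tool", "kwargs": {"series": [[-0.1, 0.5, 0.15, 0], [-0.1, 1, 0.28, 0], [-0.1, 1, 0.28, 0]]}}

```text
time_s: 33.83
tcp_pos: [0.5244, 0.0976, 0.4297]
ee_rot: [[0.619, -0.263, 0.74], [-0.274, -0.955, -0.109], [0.736, -0.135, -0.664]]
wrist_force: [0.0, 0.4, -0.2]
gripper_width: 0.159
```

Emit:
{"fn": "drive_tool", "kwargs": {"series": [[-0.2, 0.5, 0.15, 0], [-0.2, 1, 0.28, 0], [-0.2, 1, 0.28, 0]]}}

```text
time_s: 34.2
tcp_pos: [0.5034, -0.0093, 0.3879]
ee_rot: [[0.628, -0.273, 0.728], [-0.277, -0.954, -0.118], [0.727, -0.128, -0.675]]
wrist_force: [-0.9, 0.2, -1.0]
gripper_width: 0.159
```

Emit:
{"fn": "drive_tool", "kwargs": {"series": [[-0.3, 0.5, 0.15, 0], [-0.3, 1, 0.28, 0], [-0.3, 1, 0.28, 0]]}}

```text
time_s: 34.58
tcp_pos: [0.4708, -0.1164, 0.3678]
ee_rot: [[0.673, -0.26, 0.692], [-0.277, -0.957, -0.09], [0.686, -0.131, -0.716]]
wrist_force: [0.2, -0.8, 0.4]
gripper_width: 0.153
```

Emit:
{"fn": "drive_tool", "kwargs": {"series": [[-0.4, 0.5, 0.15, 0], [-0.4, 1, 0.28, 0], [-0.4, 1, 0.28, 0]]}}

```text
time_s: 34.95
tcp_pos: [0.4356, -0.2076, 0.3103]
ee_rot: [[0.681, -0.259, 0.685], [-0.277, -0.957, -0.086], [0.678, -0.132, -0.723]]
wrist_force: [0.2, -1.0, -1.5]
gripper_width: 0.157
```

```bash
python3 p2.py | head -4; python3 -c "
from h import *
print(d([.42,-.29,.22]))"
```

```text
[[ 0.681 -0.259  0.685  0.436]
 [-0.277 -0.957 -0.086 -0.208]
 [ 0.678 -0.132 -0.723  0.31 ]
 [ 0.     0.     0.     1.   ]] [ -5.75   -5.65  -42.732   5.881  -9.288  72.208] lip [ 0.63  -0.264  0.304] [18.348  2.332 71.498]
[-0.408  0.79   0.514]
```

Emit:
{"fn": "drive_tool", "kwargs": {"series": [[-0.5, 0.4, 0, 0], [-1, 0.6, 0, 0], [-1, 0.6, 0, 0]]}}

```text
time_s: 35.33
tcp_pos: [0.3579, -0.2434, 0.2431]
ee_rot: [[0.696, -0.269, 0.665], [-0.282, -0.955, -0.091], [0.66, -0.124, -0.741]]
wrist_force: [-1.3, -0.8, -2.4]
gripper_width: 0.156
```

Emit:
{"fn": "drive_tool", "kwargs": {"series": [[-0.9, 0.4, -0.7, 0], [-0.9, 0.4, -0.7, 0]]}}

```text
time_s: 35.58
tcp_pos: [0.2333, -0.2503, 0.2312]
ee_rot: [[0.696, -0.267, 0.666], [-0.279, -0.956, -0.092], [0.661, -0.122, -0.74]]
wrist_force: [-2.1, -3.1, -2.7]
gripper_width: 0.158
```

Emit:
{"fn": "drive_tool", "kwargs": {"series": [[-0.9, 0.4, -0.7, 0], [-0.9, 0.4, -0.7, 0]]}}

```text
time_s: 35.83
tcp_pos: [0.1237, -0.2583, 0.22]
ee_rot: [[0.698, -0.271, 0.663], [-0.28, -0.955, -0.095], [0.659, -0.119, -0.743]]
wrist_force: [-1.1, -2.5, -2.3]
gripper_width: 0.155
```

```bash
python3 p2.py | head -4; python3 -c "
from h import *
print(d([.42,-.29,.15]))"
```

```text
[[ 0.698 -0.271  0.663  0.124]
 [-0.28  -0.955 -0.095 -0.258]
 [ 0.659 -0.119 -0.743  0.22 ]
 [ 0.     0.     0.     1.   ]] [-73.063  -8.32  -39.32  -51.045 -51.224 175.266] lip [ 0.318 -0.316  0.208] [16.829  1.521 73.106]
[ 1.414 -0.347  2.095]
```

Emit:
{"fn": "drive_tool", "kwargs": {"series": [[0.94, -0.6, 0.8, 0], [0.94, -0.6, 0.8, 0], [0.94, -0.6, 0.8, 0]]}}

```text
time_s: 36.2
tcp_pos: [0.2714, -0.2365, 0.2295]
ee_rot: [[0.698, -0.283, 0.658], [-0.291, -0.951, -0.101], [0.654, -0.121, -0.746]]
wrist_force: [-1.5, -1.8, -1.8]
gripper_width: 0.156
```

Emit:
{"fn": "drive_tool", "kwargs": {"series": [[0.9, -0.4, 0.8, 0], [0.9, -0.4, 0.8, 0], [0.9, -0.4, 0.8, 0]]}}

```text
time_s: 36.58
tcp_pos: [0.4257, -0.2295, 0.2318]
ee_rot: [[0.707, -0.264, 0.656], [-0.281, -0.956, -0.081], [0.649, -0.127, -0.75]]
wrist_force: [-0.8, -0.3, -1.7]
gripper_width: 0.155
```

```bash
python3 p2.py | head -4; python3 -c "
from h import *
print(d([.44,-.24,.14]))"
```

```text
[[ 0.707 -0.264  0.656  0.426]
 [-0.281 -0.956 -0.081 -0.23 ]
 [ 0.649 -0.127 -0.75   0.232]
 [ 0.     0.     0.     1.   ]] [-12.091   2.298 -37.76  -21.128  -9.298 103.567] lip [ 0.62  -0.286  0.217] [16.061  1.982 73.82 ]
[-0.387  0.149  0.66 ]
```

Emit:
{"fn": "drive_tool", "kwargs": {"series": [[-0.4, 0.15, 0.68, 0], [-0.4, 0.15, 0.68, 0], [-0.4, 0.15, 0.68, 0]]}}

```text
time_s: 36.95
tcp_pos: [0.435, -0.2412, 0.1423]
ee_rot: [[0.707, -0.268, 0.654], [-0.285, -0.955, -0.083], [0.647, -0.128, -0.752]]
wrist_force: [-1.5, -0.1, -2.3]
gripper_width: 0.158
```

```bash
python3 p2.py | head -4; python3 -c "
from h import *
print(d([.44,-.27,.1]))"
```

```text
[[ 0.707 -0.268  0.654  0.435]
 [-0.285 -0.955 -0.083 -0.241]
 [ 0.647 -0.128 -0.752  0.142]
 [ 0.     0.     0.     1.   ]] [-25.266  13.757 -29.381 -59.596 -13.701 151.448] lip [ 0.629 -0.298  0.127] [15.939  2.012 73.938]
[-0.13   0.263  0.312]
```

Emit:
{"fn": "drive_tool", "kwargs": {"series": [[-0.15, 0.15, 0.26, 0], [-0.25, 0.25, 0.43, 0], [-0.3, 0.3, 0.51, 0], [-0.3, 0.3, 0.51, 0]]}}

```text
time_s: 37.45
tcp_pos: [0.4425, -0.2734, 0.0784]
ee_rot: [[0.717, -0.271, 0.642], [-0.288, -0.954, -0.082], [0.635, -0.126, -0.762]]
wrist_force: [-0.6, 0.3, -1.7]
gripper_width: 0.161
```

```bash
python3 p2.py | head -4; python3 -c "
from h import *
s=telemetry.sense();print(s['wrist_force'],s['moment'])"
```

```text
[[ 0.717 -0.271  0.642  0.443]
 [-0.288 -0.954 -0.082 -0.273]
 [ 0.635 -0.126 -0.762  0.078]
 [ 0.     0.     0.     1.   ]] [-35.758  23.397 -25.525 -76.854 -18.489 177.421] lip [ 0.636 -0.33   0.06 ] [15.028  1.868 74.864]
[-0.636202    0.29835526 -1.66156756] [0.26224858 1.74428538 0.04921633]
```

Emit:
{"fn": "drive_tool", "kwargs": {"series": [[-0.07, 0.02, 0.08, 0.02], [-0.07, 0.02, 0.08, 0.04]]}}

```text
time_s: 37.7
tcp_pos: [0.4444, -0.273, 0.0694]
ee_rot: [[0.69, -0.326, 0.646], [-0.365, -0.928, -0.079], [0.625, -0.182, -0.759]]
wrist_force: [0.7, 5.9, 9.0]
gripper_width: 0.157
```

Emit:
{"fn": "drive_tool", "kwargs": {"fingers": 40, "series": [[0, 0, 0, 0], [0, 0, 0, 0], [0, 0, 0, 0]]}}

```text
time_s: 38.08
tcp_pos: [0.4416, -0.2745, 0.0671]
ee_rot: [[0.692, -0.332, 0.641], [-0.367, -0.926, -0.083], [0.621, -0.178, -0.763]]
wrist_force: [0.3, 0.3, 0.0]
gripper_width: 0.407
```

```bash
python3 p2.py | head -4; python3 -c "
from h import *
s=telemetry.sense();print(s['wrist_force'],s['moment'],s['gripper_width'])
h=capture('scene')['color'];S=capture('side')['color']
a=np.hstack([cv2.resize(h[220:400,400:600],(400,360),interpolation=3),cv2.resize(S[300:444,200:360],(400,360),interpolation=3)])
cv2.imwrite('pics/rel.png',cv2.convertScaleAbs(a,alpha=1.6))"
```

```text
[[ 0.692 -0.332  0.641  0.442]
 [-0.367 -0.926 -0.083 -0.274]
 [ 0.621 -0.178 -0.763  0.067]
 [ 0.     0.     0.     1.   ]] [-37.295  24.858 -25.532 -80.231 -19.088 177.402] lip [ 0.631 -0.343  0.046] [14.215  4.856 74.96 ]
[0.28669297 0.31270147 0.00904583] [0.09996969 1.25795748 0.0038497 ] 0.407399038023202
```

View pics/rel.png

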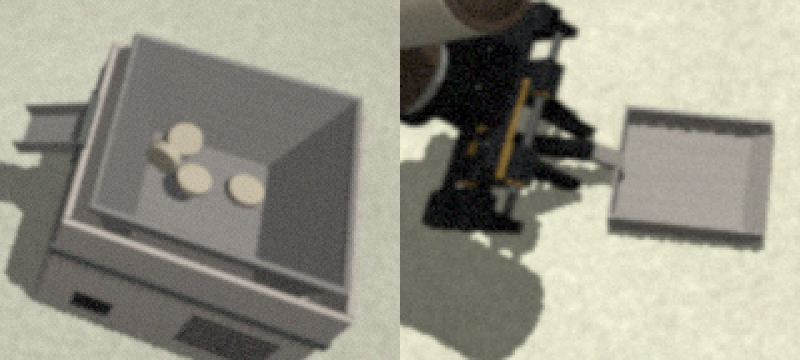

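Emit:
{"fn": "drive_tool", "kwargs": {"fingers": 87, "series": [[0, 0, -0.4, 0], [0, 0, -0.9, 0]]}}

```text
time_s: 38.42
tcp_pos: [0.3716, -0.2661, 0.1487]
ee_rot: [[0.694, -0.334, 0.638], [-0.37, -0.925, -0.082], [0.618, -0.18, -0.766]]
wrist_force: [-0.2, -0.2, 1.4]
gripper_width: 0.606
```

Emit:
{"fn": "drive_tool", "kwargs": {"series": [[0, 1, -1, 0.05], [0, 1, -1, 0.1], [0, 1, -1, 0.1]]}}

```text
time_s: 38.8
tcp_pos: [0.2541, -0.3679, 0.2211]
ee_rot: [[0.612, -0.464, 0.641], [-0.544, -0.835, -0.084], [0.574, -0.297, -0.763]]
wrist_force: [-0.0, -0.2, -0.9]
gripper_width: 0.938
```

Emit:
{"fn": "drive_tool", "kwargs": {"series": [[-0.1, 1, -1, 0], [-0.1, 1, -1, 0], [-0.1, 1, -1, 0]]}}

```text
time_s: 39.17
tcp_pos: [0.1135, -0.4517, 0.2693]
ee_rot: [[0.612, -0.465, 0.64], [-0.545, -0.834, -0.085], [0.573, -0.297, -0.764]]
wrist_force: [0.6, -1.0, -0.4]
gripper_width: 0.996
```

Emit:
{"fn": "drive_tool", "kwargs": {"series": [[-0.1, 1, -1, 0], [-0.1, 1, -1, 0], [-0.1, 1, -1, 0]]}}

```text
time_s: 39.55
tcp_pos: [-0.0264, -0.5354, 0.3177]
ee_rot: [[0.612, -0.465, 0.64], [-0.546, -0.834, -0.084], [0.573, -0.298, -0.764]]
wrist_force: [1.4, -0.0, -0.5]
gripper_width: 1.005
```

Emit:
{"fn": "drive_tool", "kwargs": {"series": [[-0.1, 1, -1, 0], [-0.1, 1, -1, 0], [-0.1, 1, -1, 0]]}}

```text
time_s: 39.92
tcp_pos: [-0.1661, -0.6189, 0.3663]
ee_rot: [[0.612, -0.465, 0.64], [-0.546, -0.834, -0.083], [0.572, -0.299, -0.764]]
wrist_force: [0.2, -0.7, -0.5]
gripper_width: 1.0
```

```bash
python3 -c "
from h import *
print(T(),telemetry.sense()['joints'])
t=T()[:3,:3].T; print(t@np.array([-.34,-.94,.3]))"
```

```text
[[ 0.61186684 -0.46458407  0.64014109 -0.16612309]
 [-0.54592353 -0.83368959 -0.08324165 -0.6189381 ]
 [ 0.5723517  -0.29853528 -0.76373439  0.36625777]
 [ 0.          0.          0.          1.        ]] [-107.4730913    26.26538107   23.77884171  -39.61451854  -94.563625
  161.76838723]
[ 0.4768389   0.85206621 -0.36852114]
```

Emit:
{"fn": "drive_tool", "kwargs": {"series": [[0.55, 1, -0.4, 0], [0.55, 1, -0.4, 0], [0.55, 1, -0.4, 0]]}}

```text
time_s: 40.3
tcp_pos: [-0.2108, -0.7526, 0.4021]
ee_rot: [[0.612, -0.464, 0.641], [-0.546, -0.834, -0.081], [0.572, -0.301, -0.763]]
wrist_force: [-0.7, -0.3, -0.6]
gripper_width: 1.004
```

Emit:
{"fn": "drive_tool", "kwargs": {"series": [[0.55, 1, -0.4, 0], [0.55, 1, -0.4, 0], [0.55, 1, -0.4, 0]]}}

```text
time_s: 40.67
tcp_pos: [-0.2308, -0.8287, 0.4068]
ee_rot: [[0.597, -0.484, 0.639], [-0.55, -0.828, -0.114], [0.584, -0.283, -0.76]]
wrist_force: [-0.5, -0.6, -0.8]
gripper_width: 1.001
```

Emit:
{"fn": "drive_tool", "kwargs": {"series": [[0.55, 1, -0.3, 0], [0.55, 1, -0.3, 0]]}}

```text
time_s: 40.92
tcp_pos: [-0.2264, -0.8473, 0.4035]
ee_rot: [[0.588, -0.509, 0.629], [-0.538, -0.826, -0.166], [0.604, -0.241, -0.76]]
wrist_force: [-0.2, -0.2, 0.2]
gripper_width: 1.001
```

Emit:
{"fn": "drive_tool", "kwargs": {"series": [[0.55, 1, -0.3, 0]]}}

```text
time_s: 41.05
tcp_pos: [-0.2263, -0.8601, 0.3987]
ee_rot: [[0.576, -0.53, 0.622], [-0.534, -0.82, -0.204], [0.619, -0.215, -0.756]]
wrist_force: [0.1, 0.9, 0.3]
gripper_width: 0.998
```

Emit:
{"fn": "drive_tool", "kwargs": {"series": [[0.55, 1, -0.3, 0]]}}

```text
time_s: 41.18
tcp_pos: [-0.2274, -0.8718, 0.3952]
ee_rot: [[0.564, -0.551, 0.615], [-0.53, -0.813, -0.242], [0.633, -0.19, -0.751]]
wrist_force: [0.0, -0.5, -0.5]
gripper_width: 0.997
```

Emit:
{"fn": "drive_tool", "kwargs": {"series": [[0.55, 1, -0.3, 0]]}}

```text
time_s: 41.3
tcp_pos: [-0.2299, -0.8821, 0.3937]
ee_rot: [[0.553, -0.572, 0.606], [-0.525, -0.804, -0.279], [0.647, -0.164, -0.745]]
wrist_force: [0.0, -0.5, -0.6]
gripper_width: 0.999
```

Emit:
{"fn": "drive_tool", "kwargs": {"series": [[0.55, 1, -0.3, 0]]}}

```text
time_s: 41.42
tcp_pos: [-0.2335, -0.8912, 0.3939]
ee_rot: [[0.541, -0.593, 0.596], [-0.52, -0.793, -0.317], [0.661, -0.138, -0.738]]
wrist_force: [-0.1, -0.1, -0.4]
gripper_width: 1.003
```

Emit:
{"fn": "drive_tool", "kwargs": {"series": [[0.4, 1, -0.4, 0]]}}

```text
time_s: 41.55
tcp_pos: [-0.246, -0.8956, 0.3953]
ee_rot: [[0.531, -0.613, 0.585], [-0.513, -0.782, -0.354], [0.675, -0.113, -0.729]]
wrist_force: [0.8, 0.8, 0.5]
gripper_width: 1.001
```

Emit:
{"fn": "drive_tool", "kwargs": {"series": [[0.4, 1, -0.4, 0]]}}

```text
time_s: 41.68
tcp_pos: [-0.2612, -0.8983, 0.3978]
ee_rot: [[0.519, -0.635, 0.572], [-0.508, -0.768, -0.391], [0.688, -0.088, -0.721]]
wrist_force: [-0.1, 0.0, -0.0]
gripper_width: 0.998
```

Emit:
{"fn": "drive_tool", "kwargs": {"series": [[0.4, 1, -0.4, 0]]}}

```text
time_s: 41.8
tcp_pos: [-0.2759, -0.9002, 0.4017]
ee_rot: [[0.508, -0.655, 0.559], [-0.501, -0.753, -0.427], [0.7, -0.063, -0.711]]
wrist_force: [-0.6, 0.5, -0.1]
gripper_width: 0.997
```

Emit:
{"fn": "drive_tool", "kwargs": {"series": [[0.4, 1, -0.4, 0]]}}

```text
time_s: 41.92
tcp_pos: [-0.2905, -0.9012, 0.4073]
ee_rot: [[0.498, -0.675, 0.544], [-0.493, -0.737, -0.462], [0.713, -0.038, -0.7]]
wrist_force: [0.1, 0.3, 0.1]
gripper_width: 1.001
```

Emit:
{"fn": "drive_tool", "kwargs": {"series": [[0.4, 1, -0.4, 0]]}}

```text
time_s: 42.05
tcp_pos: [-0.3053, -0.901, 0.4143]
ee_rot: [[0.489, -0.694, 0.529], [-0.485, -0.72, -0.496], [0.725, -0.014, -0.688]]
wrist_force: [0.6, 0.3, 0.0]
gripper_width: 1.004
```

```bash
cat > p3.py <<'E'
from h import *
from scipy.spatial.transform import Rotation as Ro
import sys
np.set_printoptions(precision=3,suppress=True,linewidth=150)
t=T();R=t[:3,:3];a=R[:,2]
S=cv2.imread("pics/scene0.png");D=cv2.imread("pics/side0.png");cs=capture("scene");cd=capture("side")
# tube axis from minimum-area rectangles in the side view (lit tube is brighter/pinker than shadow): ends by eye
e1=np.mean([cast(cs,340,230,.021)[:2],cast(cd,267.5,281.5,.021)[:2]],0);e2=np.mean([cast(cs,374,231,.021)[:2],cast(cd,247.5,263,.021)[:2]],0)
print("ends",cast(cs,340,230,.021),cast(cd,267.5,281.5,.021),cast(cs,374,231,.021),cast(cd,247.5,263,.021))
yaw=float(sys.argv[1]) if len(sys.argv)>1 else 127
c=np.array([float(v) for v in sys.argv[2:4]]) if len(sys.argv)>3 else (e1+e2)/2
m=np.array([np.cos(np.radians(yaw)),np.sin(np.radians(yaw)),0])
y=np.cross(m,a);y/=np.linalg.norm(y)
print("lean",np.degrees(np.arccos(-a[2])),"psi",np.degrees(np.arctan2(a[1],a[0])),"jaw elev",np.degrees(np.arcsin(y[2])),"Lf",np.degrees(np.arccos(-a@m)))
th=np.degrees(np.arctan2(-(R[:,0]@y),R[:,1]@y));th=(th+90)%180-90
print("turn deg",th,"units",np.radians(th)/2)
g=np.array([c[0],c[1],.024])-.004*m
print("centre",c,"tcp",g-.051*a,"d",d(g-.051*a),"pre",d(g-.051*a-.09*a),telemetry.sense()["joints"])
E
python3 p3.py
```

```text
ends [ 0.494 -0.076  0.021] [ 0.491 -0.074  0.021] [ 0.45  -0.011  0.021] [ 0.447 -0.015  0.021]
lean 46.49555901648192 psi -43.17543505170815 jaw elev -10.19180069187558 Lf 44.38268725268741
turn deg 13.029959608404937 units 0.11370784828426858
centre [ 0.47  -0.044] tcp [ 0.446 -0.022  0.059] d [-2.637 -9.581  1.712] pre [-2.637 -9.58   0.962] [-111.282   54.462   80.65   -42.309  -93.429  145.435]
```

Emit:
{"fn": "drive_tool", "kwargs": {"series": [[0.2, -1, 0.1, 0], [0.2, -1, 0.1, 0]]}}

```text
time_s: 42.4
tcp_pos: [-0.2115, -0.8387, 0.4197]
ee_rot: [[0.488, -0.693, 0.531], [-0.489, -0.721, -0.492], [0.723, -0.019, -0.69]]
wrist_force: [0.6, -1.1, 2.5]
gripper_width: 0.999
```

Emit:
{"fn": "drive_tool", "kwargs": {"series": [[0.2, -1, 0.1, 0], [0.2, -1, 0.1, 0]]}}

```text
time_s: 42.65
tcp_pos: [-0.1084, -0.7679, 0.4358]
ee_rot: [[0.49, -0.692, 0.531], [-0.484, -0.722, -0.494], [0.725, -0.015, -0.688]]
wrist_force: [0.8, -1.1, 1.0]
gripper_width: 0.998
```

Emit:
{"fn": "drive_tool", "kwargs": {"series": [[0.2, -1, 0.1, 0], [0.2, -1, 0.1, 0]]}}

```text
time_s: 42.9
tcp_pos: [-0.0073, -0.6989, 0.4467]
ee_rot: [[0.489, -0.692, 0.531], [-0.484, -0.722, -0.494], [0.725, -0.015, -0.688]]
wrist_force: [1.3, -1.6, 1.1]
gripper_width: 0.999
```

Emit:
{"fn": "drive_tool", "kwargs": {"series": [[0.2, -1, 0.1, 0], [0.2, -1, 0.1, 0]]}}

```text
time_s: 43.15
tcp_pos: [0.0936, -0.6299, 0.4577]
ee_rot: [[0.489, -0.692, 0.531], [-0.484, -0.722, -0.494], [0.725, -0.015, -0.688]]
wrist_force: [0.7, -0.3, 0.3]
gripper_width: 1.001
```

Emit:
{"fn": "drive_tool", "kwargs": {"series": [[-0.2, -1, 0.1, 0], [-0.2, -1, 0.1, 0]]}}

```text
time_s: 43.4
tcp_pos: [0.1708, -0.5374, 0.4336]
ee_rot: [[0.489, -0.692, 0.532], [-0.484, -0.722, -0.494], [0.726, -0.016, -0.688]]
wrist_force: [0.6, -0.3, -0.2]
gripper_width: 0.999
```

Emit:
{"fn": "drive_tool", "kwargs": {"series": [[-0.4, -1, 0.1, 0], [-0.4, -1, 0.1, 0], [-0.4, -1, 0.1, 0]]}}

```text
time_s: 43.78
tcp_pos: [0.2361, -0.4322, 0.3909]
ee_rot: [[0.492, -0.689, 0.532], [-0.484, -0.724, -0.491], [0.724, -0.016, -0.69]]
wrist_force: [-0.5, -0.8, 0.4]
gripper_width: 0.997
```

```bash
python3 p3.py 125 .469 -.044; python3 -c "
from h import *
print(T())"
```

```text
ends [ 0.494 -0.076  0.021] [ 0.491 -0.074  0.021] [ 0.45  -0.011  0.021] [ 0.447 -0.015  0.021]
lean 46.39353893730172 psi -42.70201645108082 jaw elev -12.604957670526622 Lf 44.96988402183184
turn deg 16.26221552366772 units 0.14191460227846778
centre [ 0.469 -0.044] tcp [ 0.444 -0.022  0.059] d [-2.797 -3.631  1.154] pre [-2.798 -3.631  0.404] [-42.356  -9.638 -32.69    0.714 -20.616  87.859]
[[ 0.49269304 -0.68896838  0.53157891  0.23570066]
 [-0.48398003 -0.72462433 -0.49059444 -0.43253041]
 [ 0.72319907 -0.01556111 -0.6904643   0.39071822]
 [ 0.          0.          0.          1.        ]]
```

Emit:
{"fn": "drive_tool", "kwargs": {"series": [[-0.7, -0.91, 0.1, 0], [-0.7, -0.91, 0.1, 0], [-0.7, -0.91, 0.1, 0]]}}

```text
time_s: 44.25
tcp_pos: [0.2499, -0.3518, 0.3641]
ee_rot: [[0.498, -0.705, 0.505], [-0.497, -0.709, -0.5], [0.711, -0.002, -0.704]]
wrist_force: [-0.6, -1.3, 1.0]
gripper_width: 0.997
```

Emit:
{"fn": "drive_tool", "kwargs": {"series": [[-0.7, -0.91, 0.1, 0], [-0.7, -0.91, 0.1, 0], [-0.7, -0.91, 0.1, 0]]}}

```text
time_s: 44.62
tcp_pos: [0.3128, -0.2748, 0.3426]
ee_rot: [[0.515, -0.697, 0.499], [-0.513, -0.717, -0.472], [0.687, -0.013, -0.727]]
wrist_force: [-0.5, -0.8, 0.2]
gripper_width: 1.001
```

Emit:
{"fn": "drive_tool", "kwargs": {"series": [[-0.7, -0.91, 0.1, 0], [-0.7, -0.91, 0.1, 0], [-0.7, -0.91, 0.1, 0]]}}

```text
time_s: 45.0
tcp_pos: [0.3974, -0.1945, 0.3]
ee_rot: [[0.515, -0.7, 0.495], [-0.521, -0.714, -0.467], [0.681, -0.017, -0.732]]
wrist_force: [17.2, 42.1, -0.3]
gripper_width: 0.995
```

Emit:
{"fn": "drive_tool", "kwargs": {"series": [[-0.7, -0.9, 0.1, 0.07], [-0.7, -0.9, 0.1, 0.14], [-0.7, -0.9, 0.1, 0.14]]}}

```text
time_s: 45.38
tcp_pos: [0.4607, -0.0772, 0.2511]
ee_rot: [[0.31, -0.822, 0.478], [-0.703, -0.536, -0.468], [0.641, -0.191, -0.744]]
wrist_force: [1.1, 0.1, 0.5]
gripper_width: 0.996
```

```bash
python3 p3.py 125 .469 -.044
python3 - <<'E'
from h import *
t=T();print(t);c=capture("wrist");cv2.imwrite("pics/v.png",c["color"]);np.save("vT.npy",t)
S=capture("scene");D=capture("side")
print("chute",[cast(S,*p,.122)[:2] for p in [(407.5,294),(415,272.5)]],[cast(D,*p,.122)[:2] for p in [(296,179.6),(309.4,177)]])
E
```

```text
ends [ 0.494 -0.076  0.021] [ 0.491 -0.074  0.021] [ 0.45  -0.011  0.021] [ 0.447 -0.015  0.021]
lean 41.95160170136687 psi -44.413499595292926 jaw elev -9.37726157295485 Lf 48.91911408536276
turn deg -2.463709918145611 units -0.021499924942840448
centre [ 0.469 -0.044] tcp [ 0.447 -0.023  0.062] d [-1.33   0.165  0.921] pre [-1.333  0.161  0.171] [  2.971   1.137 -61.025  96.534 -29.298 -62.326]
[[ 0.31999901 -0.81619445  0.48106887  0.46105626]
 [-0.69881314 -0.54620459 -0.46186659 -0.07312915]
 [ 0.63973497 -0.1883804  -0.74515233  0.25012073]
 [ 0.          0.          0.          1.        ]]
chute [array([0.61352811, 0.15618066]), array([0.56426349, 0.14390681])] [array([0.58085195, 0.15114711]), array([0.61460773, 0.15655422])]
```

View pics/v.png

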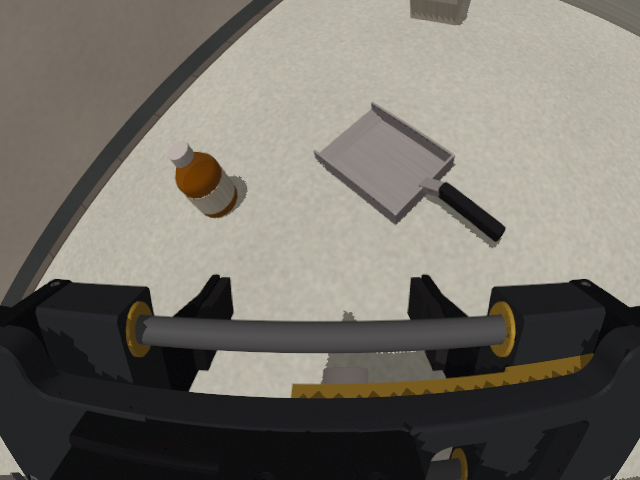

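Emit:
{"fn": "drive_tool", "kwargs": {"series": [[-0.5, 0.06, 0.05, -0.01], [-1, 0.14, 0.1, -0.02], [-1, 0.14, 0.1, -0.02]]}}

```text
time_s: 46.0
tcp_pos: [0.4663, 0.0081, 0.194]
ee_rot: [[0.352, -0.828, 0.436], [-0.689, -0.545, -0.478], [0.633, -0.132, -0.763]]
wrist_force: [-0.3, -0.1, 0.1]
gripper_width: 0.999
```

```bash
python3 p3.py 125 .469 -.044
python3 - <<'E'
from h import *
t=T();c=capture("wrist");a=c["color"];cv2.imwrite("pics/v2.png",a)
t0=np.load("vT.npy");print("base end top",cast(c,347,368,.042,t0),cast(c,330,382,.025,t0))
g=a.max(2);print(g[250:400:6,240:400:5])
E
```

```text
ends [ 0.494 -0.076  0.021] [ 0.491 -0.074  0.021] [ 0.45  -0.011  0.021] [ 0.447 -0.015  0.021]
lean 40.30837604527276 psi -47.618892037250994 jaw elev -6.219639378048511 Lf 50.09319308798151
turn deg -2.165612476459742 units -0.018898534018245348
centre [ 0.469 -0.044] tcp [ 0.449 -0.023  0.063] d [-0.564  0.403  0.895] pre [-0.564  0.403  0.145] [ 19.052   9.205 -61.164  88.588 -36.424 -70.483]
base end top [ 0.48671699 -0.08075274  0.042     ] [ 0.49508514 -0.0612753   0.025     ]
[[182 181 179 179 177 175 177 176 180 183 180 176 175 179 177 178 180 178
  181 178 182 184 182 184 189 179 182 182 179 174 181 179]
 [180 180 177 177 184 178 185 177 182 181 179 182 177 179 183 181 178 178
  183 184 184 180 183 188 182 179 181 180 176 175 178 180]
 [182 184 176 179 176 181 181 175 176 184 182 185 181 175 175 180 183 177
  180 179 182 179 179 182 178 187 182 177 184 182 178 181]
 [186 185 180 178 180 184 177 179 177 182 186 182 176 180 183 181 185 180
  180 180 182 184 180 179 179 180 180 180 186 182 176 178]
 [185 186 179 177 173 179 180 178 181 184 182 182 181 178 184 179 185 183
  17
[... 2015 characters left out ...]
5  89  95  98 100 101 102 103 102]
 [187 183 184 186 181 184 181 184 180 185 103 101 105 101 104 102 102 100
  103 103 102 103 104 106  88  94  98 100 101 103 103 102]
 [190 191 182 185 186 184 186 185 184 185 102 102 102 104 101 101 106 105
  103 102 103 108 106 103  88  94  98  99 102 103 103 103]
 [188 186 183 184 184 182 181 181 183 125 102 103 100 105 104 104 103 106
  103 106 104 104 102 106 104 102 108 109 109 110 111 113]
 [181 185 183 182 187 186 182 183 185 104 100 116 116 116 116 116 117 116
  116 116 117 116 116 116 116 117 116 116 116 117 116 116]
 [183 185 180 184 186 187 183 182 186 107 108 116 115 116 117  75 109 116
  116  83 116 104  76  78 116 116  76 115 116 116  76 116]]
```

Emit:
{"fn": "drive_tool", "kwargs": {"series": [[-0.3, 0.2, 0.05, -0.01], [-0.56, 0.4, 0.12, -0.02], [-0.56, 0.4, 0.12, -0.02]]}}

```text
time_s: 46.52
tcp_pos: [0.4545, 0.0448, 0.1623]
ee_rot: [[0.392, -0.832, 0.393], [-0.675, -0.551, -0.491], [0.625, -0.072, -0.777]]
wrist_force: [0.6, -0.1, -0.1]
gripper_width: 0.999
```

```bash
python3 p3.py 125 .469 -.044
python3 - <<'E'
from h import *
t=T();c=capture("wrist");a=c["color"];cv2.imwrite("pics/v3.png",a)
g=a.max(2);
for r in (240,260,280,300,315,366): print(r,g[r,230:430:5])
E
```

```text
ends [ 0.494 -0.076  0.021] [ 0.491 -0.074  0.021] [ 0.45  -0.011  0.021] [ 0.447 -0.015  0.021]
lean 38.99740049881686 psi -51.354145303121 jaw elev -2.9474864162065724 Lf 51.09642930533924
turn deg -1.9090971428981192 units -0.01666001544199443
centre [ 0.469 -0.044] tcp [ 0.451 -0.022  0.064] d [-0.15   0.389  0.904] pre [-0.15   0.389  0.154] [ 27.316  13.237 -61.203  81.802 -38.577 -71.717]
240 [175 180 175 169 179 178 177 178 176 176 180 174 175 174 174 175 177 175
 177 182 177 176 174 173 174 178 133 154 165 171 175 177 175 171 164 152
 126 174 172 174]
260 [175 177 175 175 178 180 182 176 174 178 178 178 179 178 175 176 178 179
 175 175 176 177 181 174 172 177 131 153 165 171 175 177 176 172 166 154
 135 174 177 174]
280 [101 178 175 182 177 180 175 172 178 179 179 175 176 178 173 175 181 179
 174 172 174 177 179 175 175 174 125 151 164 171 175 176 177 172 167 157
 111  23  24  13]
300 [ 13 183 185 183 176 175 182 182 180 180 182 183 113 103 104 182 182 176
 178 179 176 180 180 176 178 181 121 151 164 171 176 176 176 173 167 158
  17  18  16  23]
315 [ 12 173 182 180 176 179 174 177 174 177 178 174 101 102  98 100 175 175
 173 177 177 175 176 176 183 181 118 151 165 171 176 176 176 173 167 159
  18  18  19  19]
366 [177 178 181 177 178 177  98 101 100  98  98 103 102  96  96  97  97  97
 103 102  97  98 103 103 100 100  99 102  97  96  97  97 100 100 100  99
  94 138 176 173]
```

Emit:
{"fn": "drive_tool", "kwargs": {"series": [[-0.1, 0.3, 0.25, -0.01], [-0.12, 0.39, 0.4, -0.017], [-0.12, 0.39, 0.4, -0.017]]}}

```text
time_s: 47.05
tcp_pos: [0.4716, 0.0182, 0.1277]
ee_rot: [[0.425, -0.831, 0.359], [-0.663, -0.556, -0.502], [0.617, -0.025, -0.787]]
wrist_force: [0.2, -0.2, -0.8]
gripper_width: 0.997
```

```bash
python3 p3.py 125 .469 -.044|tail -3
python3 - <<'E'
from h import *
t=T();c=capture("wrist");a=c["color"];cv2.imwrite("pics/v4.png",a)
g=a.max(2);print(t)
for r in (180,220,260,300,315,366): print(r,g[r,230:430:5])
E
```

```text
lean 38.10441755382817 psi -54.419263842045254 jaw elev -0.4554102326444918 Lf 51.89789044204549
turn deg -1.5783491218256103 units -0.013773694460908996
centre [ 0.469 -0.044] tcp [ 0.453 -0.022  0.064] d [-0.168  0.333  0.537] pre [-0.168  0.331 -0.213] [ 18.53   17.82  -61.215  92.939 -36.174 -74.527]
[[ 0.42511124 -0.82999763  0.36108777  0.47142551]
 [-0.6625107  -0.55714258 -0.50067127  0.01945805]
 [ 0.61673333 -0.02638353 -0.78672988  0.12838556]
 [ 0.          0.          0.          1.        ]]
180 [172 174 176 177 175 178 174 173 171 172 180 179 175 177 175 175 178 177
 181 179 177 179 176 177 173 177 177 176 179 178 176 176 180 179 174 177
 175 178 175 173]
220 [174 175 174 172 172 172 175 177 178 178 178 173 172 174 175 177 173 173
 176 176 177 173 177 173 176 174 182 179 174 175 180 178 176 175 180 176
 173 174 175 173]
260 [181 180 179 178 177 172 180 178 177 178 178 178 175 177 178 176 178 183
 179 177 175 176 173 176 179 115 145 159 166 172 176 177 177 174 171 164
 153 130 174 172]
300 [ 14 180 180 182 181 181 177 182 101  96  95 177 177 186 180 176 173 172
 179 178 172 173 169 173 175 113 146 160 167 172 176 178 178 176 172 166
  17  18  16  21]
315 [ 14 179  99 101 161 120  98 101  98  98 100  99  98 110 173 176 173 176
 177 178 178 177 179 174 177 113 146 160 167 173 177 178 177 176 172 108
  16  17  16  18]
366 [100  99  99  97 100  97  95  98 100  99  99 103 101 100  98 103 100  99
 103 102 103 100  98 102 103  99  97 102 101 101 101  99  98  99  95 135
 173 176 179 179]
```

Emit:
{"fn": "drive_tool", "kwargs": {"series": [[-0.17, 0.8, 0, -0.014]]}}

```text
time_s: 47.32
tcp_pos: [0.4574, 0.0112, 0.1404]
ee_rot: [[0.457, -0.829, 0.321], [-0.655, -0.558, -0.51], [0.602, 0.023, -0.798]]
wrist_force: [0.6, 0.1, 1.0]
gripper_width: 0.998
```

Emit:
{"fn": "drive_tool", "kwargs": {"series": [[-0.1, 0.8, 0, 0]]}}

```text
time_s: 47.45
tcp_pos: [0.4358, -0.0027, 0.1617]
ee_rot: [[0.463, -0.84, 0.283], [-0.665, -0.541, -0.515], [0.586, 0.05, -0.809]]
wrist_force: [0.3, -0.8, 1.1]
gripper_width: 0.997
```

Emit:
{"fn": "drive_tool", "kwargs": {"series": [[-0.1, 0.8, 0, 0]]}}

```text
time_s: 47.58
tcp_pos: [0.4066, -0.0177, 0.1859]
ee_rot: [[0.469, -0.848, 0.249], [-0.676, -0.525, -0.516], [0.568, 0.074, -0.82]]
wrist_force: [-0.1, 0.8, 1.1]
gripper_width: 1.002
```

```bash
python3 p3.py 125 .469 -.044|tail -3
python3 - <<'E'
from h import *
g=capture("wrist")["color"].max(2)
for r in (260,300): print(r,g[r,230:430:5])
E
```

```text
lean 34.95770246394284 psi -64.27268290762714 jaw elev 6.427248923348716 Lf 55.56406862818725
turn deg -3.872047133746122 units -0.033789985638139536
centre [ 0.469 -0.044] tcp [ 0.459 -0.021  0.066] d [-0.353 -0.424  0.955] pre [-0.353 -0.428  0.205] [ 29.781   6.865 -61.244  59.354 -41.675 -49.153]
260 [176 155 170 178 181 182 178 172 162 149 125 101 179 177 174 183 184 182
 178 179 180 180 181 180 182 179 175 179 181 182 179 180 181 178 174 179
 180 179 175 174]
300 [ 12 115  99 101 101 103 102  99  98  95 112 101 177 177 178 179 181 180
 178 178 178 185 179 170 172 169 179 176 178 180 178 177  99 101 100 120
  16  16  17  22]
```

Emit:
{"fn": "drive_tool", "kwargs": {"series": [[-0.35, -0.43, 0.2, -0.034], [-0.35, -0.43, 0.3, -0.034]]}}

```text
time_s: 47.98
tcp_pos: [0.4423, 0.0219, 0.1262]
ee_rot: [[0.528, -0.811, 0.252], [-0.636, -0.574, -0.515], [0.562, 0.112, -0.819]]
wrist_force: [0.1, -0.7, 0.7]
gripper_width: 0.999
```

```bash
python3 p3.py 125 .469 -.044|tail -3
python3 - <<'E'
from h import *
g=capture("wrist")["color"].max(2)
for r in (260,300): print(r,g[r,230:430:5])
E
```

```text
lean 34.98785209495891 psi -63.97158012567919 jaw elev 6.228850451525041 Lf 55.501293593878614
turn deg 0.37232307130045683 units 0.003249131737665289
centre [ 0.469 -0.044] tcp [ 0.458 -0.021  0.066] d [0.009 0.011 0.621] pre [ 0.009  0.015 -0.129] [ 27.565  17.227 -60.582  71.352 -37.268 -57.936]
260 [180 186 179 176 173 177 181 177 174 174 173 177 174 144 159 168 173 178
 180 179 178 174 168 160 148 121 180 177 176 177 174 174 177 181 175 174
 177 178 177 174]
300 [ 14  98 100  97 102 104  99 175 178 178 179 177 127 153 166 171 171 179
 179 179 177 172 166 156 144 113 179 176 174 177 179 177  99  95  99  98
  14  15  16  21]
```

Emit:
{"fn": "drive_tool", "kwargs": {"series": [[0, 0, 0.3, 0.003], [0.01, 0.01, 0.55, 0.003], [0.01, 0.01, 0.61, 0.003]]}}

```text
time_s: 48.5
tcp_pos: [0.4689, -0.0196, 0.0702]
ee_rot: [[0.519, -0.82, 0.241], [-0.645, -0.561, -0.519], [0.561, 0.114, -0.82]]
wrist_force: [-0.0, -0.6, -0.1]
gripper_width: 1.0
```

Emit:
{"fn": "drive_tool", "kwargs": {"fingers": 0, "series": [[0, 0, 0, 0], [0, 0, 0, 0], [0, 0, 0, 0], [0, 0, 0, 0], [0, 0, 0, 0], [0, 0, 0, 0]]}}

```text
time_s: 49.25
tcp_pos: [0.4687, -0.0182, 0.0708]
ee_rot: [[0.52, -0.819, 0.243], [-0.643, -0.563, -0.519], [0.561, 0.114, -0.82]]
wrist_force: [-3.1, -0.4, 4.0]
gripper_width: 0.479
```

```bash
python3 p3.py 125 .469 -.044|tail -3; python3 -c "
from h import *
s=telemetry.sense();print(T(),s['gripper_width']*87,s['wrist_force'])
t=T();np.save('grip.npy',t)
g=capture('wrist')['color'].max(2);print(g[120:300:5,322]);print(g[240,220:420:5])"
```

```text
lean 34.940588468328954 psi -64.91544196846581 jaw elev 6.860059210437721 Lf 55.65519497470879
turn deg -0.5816971284295391 units -0.005076265070245885
centre [ 0.469 -0.044] tcp [ 0.459 -0.021  0.066] d [-0.052  0.075  0.025] pre [-0.052  0.075 -0.725] [ 11.329  24.629 -61.229  97.836 -34.159 -71.36 ]
[[ 0.52054181 -0.81860185  0.24274934  0.46871474]
 [-0.64345583 -0.5629762  -0.51867368 -0.018192  ]
 [ 0.56124933  0.11379286 -0.81978678  0.07075358]
 [ 0.          0.          0.          1.        ]] 41.73948318342383 [-2.37238681  0.22921095  5.32082131]
[191 187 189 189 192 191 185 185 185 186 185 184 182 179 182 184 187 185
 183 183 186 185 181 186 186 186 186 187 187 187 187 187 187 187 187 187]
[179 181 185 189 187 183 186 189 192 189 184 187 138 153 166 173 177 181
 184 185 186 187 185 182 179 176 167 158 139 183 180 184 186 186 184 180
 183 185 189 184]
```

Emit:
{"fn": "drive_tool", "kwargs": {"series": [[0, -0.05, -0.3, 0], [-0.05, -0.15, -0.7, 0], [-0.05, -0.15, -1, 0]]}}

```text
time_s: 49.78
tcp_pos: [0.4513, 0.0598, 0.1638]
ee_rot: [[0.522, -0.818, 0.242], [-0.645, -0.564, -0.517], [0.559, 0.114, -0.821]]
wrist_force: [1.4, -0.2, 0.2]
gripper_width: 0.476
```

Emit:
{"fn": "drive_tool", "kwargs": {"series": [[-0.05, -0.15, -1, 0], [-0.05, -0.15, -1, 0]]}}

```text
time_s: 50.02
tcp_pos: [0.4332, 0.1364, 0.2577]
ee_rot: [[0.522, -0.818, 0.243], [-0.644, -0.565, -0.516], [0.559, 0.113, -0.821]]
wrist_force: [1.5, 0.7, -0.9]
gripper_width: 0.474
```

Emit:
{"fn": "drive_tool", "kwargs": {"series": [[-0.05, -0.15, -1, 0], [-0.05, -0.15, -1, 0]]}}

```text
time_s: 50.28
tcp_pos: [0.4158, 0.2123, 0.351]
ee_rot: [[0.522, -0.818, 0.243], [-0.644, -0.564, -0.516], [0.559, 0.112, -0.821]]
wrist_force: [0.5, 0.5, -0.8]
gripper_width: 0.473
```

Emit:
{"fn": "drive_tool", "kwargs": {"series": [[-1, 0.35, -0.85, 0], [-1, 0.35, -0.85, 0], [-1, 0.35, -0.85, 0]]}}

```text
time_s: 50.65
tcp_pos: [0.2931, 0.319, 0.3707]
ee_rot: [[0.522, -0.817, 0.243], [-0.644, -0.565, -0.516], [0.559, 0.113, -0.821]]
wrist_force: [0.2, 0.1, -1.3]
gripper_width: 0.476
```

```bash
python3 -c "
from h import *
s=telemetry.sense();print(T(),s['gripper_width']*87,s['wrist_force'],s['joints'])"
```

```text
[[ 0.52228046 -0.81728318  0.24345702  0.29308785]
 [-0.64379076 -0.56510198 -0.51593916  0.31901436]
 [ 0.55924644  0.11272956 -0.82130108  0.37068527]
 [ 0.          0.          0.          1.        ]] 41.39596146723039 [ 0.16486226  0.10515445 -1.25057858] [ 79.44250502   8.2200365  -20.30658086  19.50571259 -90.81423075
 -47.65759957]
```

Emit:
{"fn": "drive_tool", "kwargs": {"series": [[-1, 0.35, -0.85, 0], [-1, 0.35, -0.85, 0], [-1, 0.35, -0.85, 0]]}}

```text
time_s: 51.02
tcp_pos: [0.1711, 0.4256, 0.3914]
ee_rot: [[0.522, -0.817, 0.243], [-0.644, -0.565, -0.516], [0.559, 0.113, -0.821]]
wrist_force: [-0.0, -0.1, -0.8]
gripper_width: 0.475
```

Emit:
{"fn": "drive_tool", "kwargs": {"series": [[-1, 0.1, -1, 0], [-1, 0.1, -1, 0], [-1, 0.1, -1, 0]]}}

```text
time_s: 51.4
tcp_pos: [0.07, 0.5583, 0.4235]
ee_rot: [[0.522, -0.818, 0.243], [-0.644, -0.564, -0.517], [0.56, 0.114, -0.821]]
wrist_force: [0.2, 0.8, -0.9]
gripper_width: 0.48
```

Emit:
{"fn": "drive_tool", "kwargs": {"series": [[-0.75, -0.35, -1, 0], [-0.75, -0.35, -1, 0], [-0.75, -0.35, -1, 0]]}}

```text
time_s: 51.78
tcp_pos: [0.0292, 0.7025, 0.4652]
ee_rot: [[0.521, -0.818, 0.243], [-0.643, -0.564, -0.518], [0.561, 0.114, -0.82]]
wrist_force: [-1.4, 0.3, -0.5]
gripper_width: 0.479
```

Emit:
{"fn": "drive_tool", "kwargs": {"series": [[-0.75, -0.35, -1, 0], [-0.75, -0.35, -1, 0]]}}

```text
time_s: 52.02
tcp_pos: [0.0077, 0.7443, 0.466]
ee_rot: [[0.521, -0.815, 0.253], [-0.648, -0.571, -0.504], [0.555, 0.098, -0.826]]
wrist_force: [14.5, 24.6, 38.0]
gripper_width: 0.477
```

Emit:
{"fn": "drive_tool", "kwargs": {"series": [[-0.75, -0.35, -1, 0]]}}

```text
time_s: 52.15
tcp_pos: [-0.0068, 0.7543, 0.4509]
ee_rot: [[0.527, -0.808, 0.263], [-0.65, -0.583, -0.489], [0.548, 0.086, -0.832]]
wrist_force: [-0.4, 0.8, -1.9]
gripper_width: 0.479
```

Emit:
{"fn": "drive_tool", "kwargs": {"series": [[-0.75, -0.35, -1, 0]]}}

```text
time_s: 52.28
tcp_pos: [-0.0196, 0.7585, 0.4519]
ee_rot: [[0.531, -0.803, 0.272], [-0.665, -0.593, -0.455], [0.526, 0.061, -0.848]]
wrist_force: [0.5, 0.3, 1.5]
gripper_width: 0.473
```

Emit:
{"fn": "drive_tool", "kwargs": {"series": [[-0.75, -0.35, -1, 0]]}}

```text
time_s: 52.4
tcp_pos: [-0.0326, 0.7637, 0.4482]
ee_rot: [[0.536, -0.797, 0.28], [-0.673, -0.603, -0.429], [0.51, 0.042, -0.859]]
wrist_force: [0.3, 0.3, -0.4]
gripper_width: 0.476
```

Emit:
{"fn": "drive_tool", "kwargs": {"series": [[-0.75, -0.35, -1, 0]]}}

```text
time_s: 52.52
tcp_pos: [-0.0454, 0.7692, 0.4434]
ee_rot: [[0.541, -0.79, 0.288], [-0.679, -0.612, -0.405], [0.496, 0.023, -0.868]]
wrist_force: [-0.6, -0.1, -1.2]
gripper_width: 0.476
```

Emit:
{"fn": "drive_tool", "kwargs": {"series": [[-1, -0.4, -0.9, 0]]}}

```text
time_s: 52.65
tcp_pos: [-0.0598, 0.7789, 0.4304]
ee_rot: [[0.546, -0.784, 0.295], [-0.686, -0.62, -0.38], [0.481, 0.005, -0.877]]
wrist_force: [-0.4, 0.4, -0.3]
gripper_width: 0.479
```

Emit:
{"fn": "drive_tool", "kwargs": {"series": [[-1, -0.4, -0.9, 0]]}}

```text
time_s: 52.78
tcp_pos: [-0.0742, 0.7884, 0.4169]
ee_rot: [[0.551, -0.778, 0.301], [-0.692, -0.628, -0.356], [0.466, -0.012, -0.885]]
wrist_force: [0.2, -0.3, -1.0]
gripper_width: 0.476
```

Emit:
{"fn": "drive_tool", "kwargs": {"series": [[-1, -0.4, -0.8, 0]]}}

```text
time_s: 52.9
tcp_pos: [-0.088, 0.7979, 0.404]
ee_rot: [[0.557, -0.771, 0.307], [-0.698, -0.635, -0.329], [0.449, -0.031, -0.893]]
wrist_force: [-0.6, -0.6, -0.5]
gripper_width: 0.479
```

Emit:
{"fn": "drive_tool", "kwargs": {"series": [[-1, -0.4, -0.8, 0]]}}

```text
time_s: 53.02
tcp_pos: [-0.1014, 0.8064, 0.3929]
ee_rot: [[0.564, -0.765, 0.312], [-0.705, -0.642, -0.302], [0.431, -0.05, -0.901]]
wrist_force: [0.1, -0.2, -0.8]
gripper_width: 0.473
```

Emit:
{"fn": "drive_tool", "kwargs": {"series": [[-1, -0.4, -0.7, 0]]}}

```text
time_s: 53.15
tcp_pos: [-0.1143, 0.8155, 0.3816]
ee_rot: [[0.571, -0.758, 0.316], [-0.711, -0.648, -0.271], [0.41, -0.07, -0.909]]
wrist_force: [-0.7, 0.5, -1.2]
gripper_width: 0.475
```

Emit:
{"fn": "drive_tool", "kwargs": {"series": [[-1, -0.4, -0.7, 0]]}}

```text
time_s: 53.28
tcp_pos: [-0.1272, 0.824, 0.3713]
ee_rot: [[0.578, -0.751, 0.319], [-0.717, -0.654, -0.241], [0.389, -0.089, -0.917]]
wrist_force: [-0.9, -0.2, -1.0]
gripper_width: 0.475
```

Emit:
{"fn": "drive_tool", "kwargs": {"series": [[-1, -0.4, -0.6, 0]]}}

```text
time_s: 53.4
tcp_pos: [-0.1395, 0.8332, 0.3604]
ee_rot: [[0.586, -0.744, 0.32], [-0.723, -0.659, -0.208], [0.366, -0.11, -0.924]]
wrist_force: [0.2, 0.2, -0.5]
gripper_width: 0.477
```

Emit:
{"fn": "drive_tool", "kwargs": {"series": [[-1, -0.4, -0.6, 0]]}}

```text
time_s: 53.52
tcp_pos: [-0.1517, 0.8417, 0.3505]
ee_rot: [[0.594, -0.737, 0.321], [-0.728, -0.663, -0.176], [0.343, -0.129, -0.931]]
wrist_force: [0.4, 0.7, -0.3]
gripper_width: 0.474
```

Emit:
{"fn": "drive_tool", "kwargs": {"series": [[-1, -0.4, -0.5, 0]]}}

```text
time_s: 53.65
tcp_pos: [-0.1633, 0.8512, 0.3399]
ee_rot: [[0.603, -0.731, 0.321], [-0.732, -0.666, -0.141], [0.317, -0.15, -0.936]]
wrist_force: [-0.3, -0.4, -0.9]
gripper_width: 0.474
```

Emit:
{"fn": "drive_tool", "kwargs": {"series": [[-1, -0.4, -0.5, 0]]}}

```text
time_s: 53.78
tcp_pos: [-0.1749, 0.86, 0.3303]
ee_rot: [[0.612, -0.724, 0.32], [-0.735, -0.669, -0.107], [0.292, -0.17, -0.941]]
wrist_force: [-0.0, -0.0, -0.4]
gripper_width: 0.474
```

Emit:
{"fn": "drive_tool", "kwargs": {"series": [[-1, 0, -1, 0]]}}

```text
time_s: 53.9
tcp_pos: [-0.2016, 0.8547, 0.3377]
ee_rot: [[0.618, -0.719, 0.319], [-0.738, -0.67, -0.08], [0.272, -0.186, -0.944]]
wrist_force: [0.2, -0.7, -1.2]
gripper_width: 0.476
```

Emit:
{"fn": "drive_tool", "kwargs": {"series": [[-1, 0, -1, 0]]}}

```text
time_s: 54.02
tcp_pos: [-0.2307, 0.8471, 0.3529]
ee_rot: [[0.629, -0.711, 0.314], [-0.74, -0.672, -0.041], [0.241, -0.207, -0.948]]
wrist_force: [-0.5, -0.5, 0.2]
gripper_width: 0.472
```

Emit:
{"fn": "drive_tool", "kwargs": {"series": [[-1, 0, -1, 0]]}}

```text
time_s: 54.15
tcp_pos: [-0.2571, 0.8395, 0.3652]
ee_rot: [[0.638, -0.705, 0.309], [-0.74, -0.673, -0.007], [0.213, -0.224, -0.951]]
wrist_force: [-0.2, -0.0, -0.2]
gripper_width: 0.479
```

Emit:
{"fn": "drive_tool", "kwargs": {"series": [[-1, 0, -1, 0]]}}

```text
time_s: 54.28
tcp_pos: [-0.2816, 0.8316, 0.3766]
ee_rot: [[0.647, -0.7, 0.303], [-0.74, -0.673, 0.025], [0.186, -0.24, -0.953]]
wrist_force: [0.2, 1.1, -1.5]
gripper_width: 0.473
```

Emit:
{"fn": "drive_tool", "kwargs": {"series": [[-1, 0, -1, 0]]}}

```text
time_s: 54.4
tcp_pos: [-0.3049, 0.8232, 0.3883]
ee_rot: [[0.655, -0.695, 0.296], [-0.739, -0.672, 0.057], [0.159, -0.256, -0.953]]
wrist_force: [0.2, -0.3, -0.6]
gripper_width: 0.474
```

Emit:
{"fn": "drive_tool", "kwargs": {"series": [[-1, -0.2, -1, 0]]}}

```text
time_s: 54.52
tcp_pos: [-0.3207, 0.8174, 0.4012]
ee_rot: [[0.665, -0.689, 0.289], [-0.736, -0.671, 0.091], [0.131, -0.273, -0.953]]
wrist_force: [-0.2, -0.2, -0.1]
gripper_width: 0.472
```

Emit:
{"fn": "drive_tool", "kwargs": {"series": [[-1, -0.2, -1, 0]]}}

```text
time_s: 54.65
tcp_pos: [-0.3345, 0.8113, 0.4156]
ee_rot: [[0.672, -0.685, 0.28], [-0.733, -0.668, 0.125], [0.101, -0.29, -0.952]]
wrist_force: [0.7, 0.0, -0.4]
gripper_width: 0.475
```

Emit:
{"fn": "drive_tool", "kwargs": {"series": [[-1, -0.2, -0.8, 0]]}}

```text
time_s: 54.78
tcp_pos: [-0.3492, 0.8075, 0.4262]
ee_rot: [[0.681, -0.681, 0.27], [-0.729, -0.665, 0.162], [0.069, -0.307, -0.949]]
wrist_force: [0.3, 0.4, -0.4]
gripper_width: 0.474
```

Emit:
{"fn": "drive_tool", "kwargs": {"series": [[-1, -0.2, -0.8, 0]]}}

```text
time_s: 54.9
tcp_pos: [-0.364, 0.8032, 0.4356]
ee_rot: [[0.69, -0.676, 0.26], [-0.723, -0.663, 0.195], [0.04, -0.322, -0.946]]
wrist_force: [-0.6, 0.0, -1.0]
gripper_width: 0.476
```

Emit:
{"fn": "drive_tool", "kwargs": {"series": [[-1, -0.2, -0.6, 0]]}}

```text
time_s: 55.02
tcp_pos: [-0.3788, 0.8021, 0.4417]
ee_rot: [[0.698, -0.672, 0.247], [-0.716, -0.659, 0.232], [0.007, -0.339, -0.941]]
wrist_force: [0.1, 0.1, -1.1]
gripper_width: 0.479
```

Emit:
{"fn": "drive_tool", "kwargs": {"series": [[-1, -0.3, -0.4, 0]]}}

```text
time_s: 55.15
tcp_pos: [-0.3892, 0.8076, 0.4415]
ee_rot: [[0.707, -0.667, 0.234], [-0.706, -0.655, 0.268], [-0.026, -0.355, -0.935]]
wrist_force: [1.2, -0.1, 0.5]
gripper_width: 0.477
```

Emit:
{"fn": "drive_tool", "kwargs": {"series": [[-1, -0.3, -0.4, 0]]}}

```text
time_s: 55.28
tcp_pos: [-0.3986, 0.8129, 0.4419]
ee_rot: [[0.715, -0.663, 0.221], [-0.697, -0.65, 0.302], [-0.056, -0.37, -0.927]]
wrist_force: [-0.1, -0.1, -0.2]
gripper_width: 0.477
```

Emit:
{"fn": "drive_tool", "kwargs": {"series": [[-1, -0.3, -0.3, 0]]}}

```text
time_s: 55.4
tcp_pos: [-0.4079, 0.8194, 0.4423]
ee_rot: [[0.722, -0.66, 0.207], [-0.686, -0.644, 0.339], [-0.09, -0.386, -0.918]]
wrist_force: [0.5, -0.0, -0.7]
gripper_width: 0.479
```

Emit:
{"fn": "drive_tool", "kwargs": {"series": [[-1, -0.3, -0.3, 0]]}}

```text
time_s: 55.52
tcp_pos: [-0.4174, 0.825, 0.4433]
ee_rot: [[0.73, -0.656, 0.192], [-0.673, -0.639, 0.373], [-0.122, -0.402, -0.908]]
wrist_force: [0.3, 0.5, -0.9]
gripper_width: 0.474
```

Emit:
{"fn": "drive_tool", "kwargs": {"series": [[-1, -0.4, -0.2, 0]]}}

```text
time_s: 55.65
tcp_pos: [-0.4224, 0.834, 0.4443]
ee_rot: [[0.737, -0.653, 0.176], [-0.658, -0.632, 0.409], [-0.155, -0.417, -0.896]]
wrist_force: [-0.5, 0.7, -0.2]
gripper_width: 0.474
```

Emit:
{"fn": "drive_tool", "kwargs": {"series": [[-1, -0.4, -0.2, 0]]}}

```text
time_s: 55.78
tcp_pos: [-0.4268, 0.8424, 0.4465]
ee_rot: [[0.743, -0.65, 0.161], [-0.643, -0.625, 0.443], [-0.187, -0.432, -0.882]]
wrist_force: [-0.2, 1.0, -0.4]
gripper_width: 0.48
```

Emit:
{"fn": "drive_tool", "kwargs": {"series": [[-1, -0.4, -0.1, 0]]}}

```text
time_s: 55.9
tcp_pos: [-0.4313, 0.8522, 0.4476]
ee_rot: [[0.748, -0.648, 0.144], [-0.626, -0.617, 0.477], [-0.22, -0.447, -0.867]]
wrist_force: [0.2, -0.6, -1.4]
gripper_width: 0.475
```

Emit:
{"fn": "drive_tool", "kwargs": {"series": [[-1, -0.4, -0.1, 0]]}}

```text
time_s: 56.02
tcp_pos: [-0.4361, 0.8609, 0.4491]
ee_rot: [[0.753, -0.645, 0.128], [-0.608, -0.609, 0.51], [-0.251, -0.462, -0.851]]
wrist_force: [-0.1, 0.6, -0.8]
gripper_width: 0.474
```

Emit:
{"fn": "drive_tool", "kwargs": {"series": [[-1, -0.4, 0, 0]]}}

```text
time_s: 56.15
tcp_pos: [-0.4408, 0.871, 0.4491]
ee_rot: [[0.758, -0.643, 0.111], [-0.588, -0.6, 0.542], [-0.283, -0.476, -0.833]]
wrist_force: [-0.6, 0.5, -1.5]
gripper_width: 0.479
```

Emit:
{"fn": "drive_tool", "kwargs": {"series": [[-1, -0.4, 0, 0]]}}

```text
time_s: 56.28
tcp_pos: [-0.405, 0.8326, 0.5012]
ee_rot: [[0.754, -0.649, 0.106], [-0.612, -0.634, 0.473], [-0.24, -0.422, -0.874]]
wrist_force: [-3.9, 4.5, -11.4]
gripper_width: 0.476
```

Emit:
{"fn": "drive_tool", "kwargs": {"series": [[-1, -0.5, 0, 0]]}}

```text
time_s: 56.4
tcp_pos: [-0.3904, 0.8349, 0.5525]
ee_rot: [[0.741, -0.668, 0.068], [-0.583, -0.591, 0.557], [-0.332, -0.453, -0.827]]
wrist_force: [0.7, -0.4, 2.4]
gripper_width: 0.479
```

Emit:
{"fn": "drive_tool", "kwargs": {"series": [[-1, -0.5, 0, 0]]}}

```text
time_s: 56.52
tcp_pos: [-0.3953, 0.848, 0.548]
ee_rot: [[0.745, -0.665, 0.05], [-0.562, -0.585, 0.584], [-0.359, -0.464, -0.81]]
wrist_force: [0.8, 0.8, -0.8]
gripper_width: 0.471
```

Emit:
{"fn": "drive_tool", "kwargs": {"series": [[-1, -0.45, 0.2, 0]]}}

```text
time_s: 56.65
tcp_pos: [-0.3998, 0.8639, 0.5417]
ee_rot: [[0.747, -0.664, 0.036], [-0.541, -0.575, 0.615], [-0.388, -0.478, -0.788]]
wrist_force: [0.1, -0.2, -1.0]
gripper_width: 0.479
```

Emit:
{"fn": "drive_tool", "kwargs": {"series": [[-1, -0.45, 0.2, 0]]}}

```text
time_s: 56.78
tcp_pos: [-0.4043, 0.8786, 0.5355]
ee_rot: [[0.748, -0.663, 0.022], [-0.519, -0.564, 0.642], [-0.413, -0.492, -0.766]]
wrist_force: [-0.9, -0.0, -0.5]
gripper_width: 0.479
```

Emit:
{"fn": "drive_tool", "kwargs": {"series": [[-1, -0.45, 0.2, 0]]}}

```text
time_s: 56.9
tcp_pos: [-0.4086, 0.8911, 0.5329]
ee_rot: [[0.749, -0.662, 0.008], [-0.496, -0.553, 0.67], [-0.439, -0.506, -0.742]]
wrist_force: [-0.3, -0.1, -1.8]
gripper_width: 0.477
```

Emit:
{"fn": "drive_tool", "kwargs": {"series": [[-1, -0.5, 0.25, 0]]}}

```text
time_s: 57.02
tcp_pos: [-0.3802, 0.8672, 0.5731]
ee_rot: [[0.753, -0.658, -0.006], [-0.498, -0.576, 0.648], [-0.43, -0.485, -0.762]]
wrist_force: [-0.1, 1.7, -1.6]
gripper_width: 0.474
```

Emit:
{"fn": "drive_tool", "kwargs": {"series": [[-1, -0.5, 0.25, 0]]}}

```text
time_s: 57.15
tcp_pos: [-0.3738, 0.8744, 0.5991]
ee_rot: [[0.741, -0.671, -0.026], [-0.464, -0.54, 0.702], [-0.485, -0.508, -0.711]]
wrist_force: [1.2, 0.3, 1.1]
gripper_width: 0.474
```

Emit:
{"fn": "drive_tool", "kwargs": {"series": [[-1, -0.5, 0.3, 0]]}}

```text
time_s: 57.28
tcp_pos: [-0.3811, 0.8903, 0.5885]
ee_rot: [[0.742, -0.669, -0.04], [-0.441, -0.532, 0.723], [-0.505, -0.519, -0.69]]
wrist_force: [-0.6, -0.1, -1.4]
gripper_width: 0.475
```

Emit:
{"fn": "drive_tool", "kwargs": {"series": [[-1, -0.5, 0.3, 0]]}}

```text
time_s: 57.4
tcp_pos: [-0.3858, 0.9031, 0.5848]
ee_rot: [[0.742, -0.669, -0.052], [-0.417, -0.52, 0.746], [-0.526, -0.532, -0.664]]
wrist_force: [0.7, -0.0, -1.1]
gripper_width: 0.472
```

```bash
cat > p4.py <<'E'
from h import *
from scipy.spatial.transform import Rotation as Ro
import sys
np.set_printoptions(precision=3,suppress=True,linewidth=150)
G=np.load("grip.npy");t=T();R=t[:3,:3]
m=np.array([np.cos(np.radians(125)),np.sin(np.radians(125)),0])
mt=G[:3,:3].T@m;mt[1]=0;mt/=np.linalg.norm(mt)
mouth=G[:3,:3].T@(np.array([.469,-.044,.021])+.04*m-G[:3,3]);mouth[1]=0
a=R[:,2];print("lean",np.degrees(np.arccos(-a[2])),"psi",np.degrees(np.arctan2(a[1],a[0])),"needed",np.degrees(np.arccos(-mt[2])))
best=max(range(-360,361),key=lambda k:(R@Ro.from_euler('z',k/2,degrees=True).as_matrix()@mt)[2])/2
A=R@Ro.from_euler('z',best,degrees=True).as_matrix()
goal=np.array([float(v) for v in sys.argv[1:4]])
tcp=goal-A@mouth
s=telemetry.sense()
print("mouth now",t[:3,3]+R@mouth,"dir",R@mt,"turn",best,"units",np.radians(best)/2,"axis then",A@mt,"tcp",tcp,"d",d(tcp),s["joints"],s["time_s"],s["gripper_width"]*87)
E
python3 p4.py .597 .144 .114
```

```text
lean 48.39790292917008 psi 93.97474433233783 needed 55.65826388502924
mouth now [-0.42   0.945  0.587] dir [-0.583 -0.077  0.809] turn 45.5 units 0.39706240482870997 axis then [-0.006  0.126  0.992] tcp [0.601 0.091 0.102] d [11.03   0.157 -2.803] [127.398  54.005  80.524  25.265 -74.812 -75.402] 57.4 41.0913301968064
```

Emit:
{"fn": "drive_tool", "kwargs": {"series": [[-1, -0.5, 0.35, 0]]}}

```text
time_s: 57.52
tcp_pos: [-0.3896, 0.9147, 0.5832]
ee_rot: [[0.74, -0.67, -0.065], [-0.39, -0.505, 0.77], [-0.548, -0.544, -0.635]]
wrist_force: [0.2, 0.9, -0.1]
gripper_width: 0.478
```

Emit:
{"fn": "drive_tool", "kwargs": {"series": [[-1, -0.5, 0.35, 0]]}}

```text
time_s: 57.65
tcp_pos: [-0.3925, 0.9232, 0.5838]
ee_rot: [[0.738, -0.671, -0.078], [-0.363, -0.491, 0.792], [-0.569, -0.556, -0.606]]
wrist_force: [-0.8, -0.0, -0.8]
gripper_width: 0.474
```

Emit:
{"fn": "drive_tool", "kwargs": {"series": [[-1, -0.5, 0.35, 0]]}}

```text
time_s: 57.78
tcp_pos: [-0.3724, 0.9025, 0.6162]
ee_rot: [[0.748, -0.659, -0.082], [-0.366, -0.512, 0.777], [-0.554, -0.551, -0.624]]
wrist_force: [-0.6, 1.1, -2.4]
gripper_width: 0.476
```

```bash
python3 p4.py .597 .144 .114; python3 -c "
from h import *
print(d([.5,.02,.35]))"
```

```text
lean 51.377781534447344 psi 96.0132680359688 needed 55.65826388502924
mouth now [-0.408  0.943  0.621] dir [-0.571 -0.136  0.81 ] turn 45.0 units 0.39269908169872414 axis then [-0.006  0.074  0.997] tcp [0.602 0.092 0.099] d [10.933  0.479 -3.224] [126.612  51.874  79.472  24.698 -72.133 -73.448] 57.775 41.42213916789444
[ 9.357  0.197 -4.924]
```

Emit:
{"fn": "drive_tool", "kwargs": {"series": [[-1, -0.5, 0.35, 0]]}}

```text
time_s: 57.9
tcp_pos: [-0.3695, 0.9044, 0.6477]
ee_rot: [[0.73, -0.676, -0.102], [-0.318, -0.468, 0.824], [-0.605, -0.57, -0.557]]
wrist_force: [0.3, -1.0, 2.6]
gripper_width: 0.476
```

Emit:
{"fn": "drive_tool", "kwargs": {"series": [[-1, -0.5, 0.35, 0]]}}

```text
time_s: 58.02
tcp_pos: [-0.387, 0.9276, 0.528]
ee_rot: [[0.811, -0.584, -0.019], [-0.397, -0.575, 0.715], [-0.429, -0.572, -0.699]]
wrist_force: [-0.5, 0.4, 1.1]
gripper_width: 0.472
```

Emit:
{"fn": "drive_tool", "kwargs": {"series": [[0.92, 0.02, -0.48, 0], [0.92, 0.02, -0.48, 0]]}}

```text
time_s: 58.28
tcp_pos: [-0.3805, 0.9327, 0.3515]
ee_rot: [[0.846, -0.529, 0.058], [-0.456, -0.665, 0.591], [-0.274, -0.527, -0.804]]
wrist_force: [-3.0, 5.5, -17.0]
gripper_width: 0.473
```

Emit:
{"fn": "drive_tool", "kwargs": {"series": [[0.92, 0.02, -0.48, 0], [0.92, 0.02, -0.48, 0]]}}

```text
time_s: 58.52
tcp_pos: [-0.2773, 0.8278, 0.496]
ee_rot: [[0.818, -0.575, -0.007], [-0.408, -0.589, 0.698], [-0.406, -0.568, -0.716]]
wrist_force: [0.2, -1.0, 5.6]
gripper_width: 0.474
```

Emit:
{"fn": "drive_tool", "kwargs": {"series": [[0.92, 0.02, -0.48, 0], [0.92, 0.02, -0.48, 0]]}}

```text
time_s: 58.78
tcp_pos: [-0.1844, 0.7356, 0.4978]
ee_rot: [[0.815, -0.58, -0.011], [-0.408, -0.586, 0.7], [-0.413, -0.566, -0.714]]
wrist_force: [0.8, 0.8, -0.4]
gripper_width: 0.478
```

Emit:
{"fn": "drive_tool", "kwargs": {"series": [[0.92, 0.02, -0.48, 0], [0.92, 0.02, -0.48, 0]]}}

```text
time_s: 59.02
tcp_pos: [-0.0952, 0.6484, 0.4922]
ee_rot: [[0.814, -0.58, -0.011], [-0.408, -0.586, 0.701], [-0.413, -0.566, -0.713]]
wrist_force: [-0.8, 0.3, 0.6]
gripper_width: 0.476
```

```bash
python3 p4.py .597 .144 .114; python3 -c "
from h import *
print(T()[:3,3],d([.5,.02,.35]),d([.45,.25,.45]))"
```

```text
lean 44.48468247842325 psi 90.87931384845375 needed 55.65826388502924
mouth now [-0.132  0.689  0.488] dir [-0.666 -0.059  0.743] turn 54.0 units 0.47123889803846897 axis then [-0.002  0.194  0.981] tcp [0.598 0.09  0.106] d [ 7.93   1.198 -1.022] [116.522   4.722 -15.55   33.952 -32.885 -84.475] 59.025 41.39376288775176
[-0.09519917  0.64838256  0.49224834] [ 6.664  0.86  -2.877] [ 5.2   -0.492 -2.124]
```

Emit:
{"fn": "drive_tool", "kwargs": {"series": [[-0.75, -1, 0.8, 0], [-0.75, -1, 0.8, 0], [-0.75, -1, 0.8, 0]]}}

```text
time_s: 59.4
tcp_pos: [-0.101, 0.8255, 0.5302]
ee_rot: [[0.814, -0.58, -0.011], [-0.407, -0.585, 0.701], [-0.413, -0.567, -0.713]]
wrist_force: [0.5, 0.3, -0.1]
gripper_width: 0.475
```

Emit:
{"fn": "drive_tool", "kwargs": {"series": [[-0.7, -0.9, 0.9, 0], [-0.7, -0.9, 0.9, 0]]}}

```text
time_s: 59.65
tcp_pos: [-0.1061, 0.9397, 0.5421]
ee_rot: [[0.814, -0.581, -0.009], [-0.409, -0.585, 0.701], [-0.412, -0.567, -0.713]]
wrist_force: [-0.8, 2.5, 1.5]
gripper_width: 0.478
```

Emit:
{"fn": "drive_tool", "kwargs": {"series": [[-0.7, -0.9, 0.8, 0]]}}

```text
time_s: 59.78
tcp_pos: [-0.1085, 0.9734, 0.5477]
ee_rot: [[0.813, -0.582, -0.005], [-0.411, -0.581, 0.702], [-0.412, -0.569, -0.712]]
wrist_force: [-0.2, 0.9, 1.0]
gripper_width: 0.473
```

Emit:
{"fn": "drive_tool", "kwargs": {"series": [[-0.7, -0.9, 0.8, 0]]}}

```text
time_s: 59.9
tcp_pos: [-0.1075, 1.0028, 0.5432]
ee_rot: [[0.813, -0.583, -0.007], [-0.397, -0.562, 0.725], [-0.427, -0.587, -0.688]]
wrist_force: [0.7, 2.0, 1.1]
gripper_width: 0.471
```

Emit:
{"fn": "drive_tool", "kwargs": {"series": [[-0.7, -0.9, 0.7, 0]]}}

```text
time_s: 60.02
tcp_pos: [-0.1071, 1.025, 0.5138]
ee_rot: [[0.814, -0.58, -0.007], [-0.39, -0.555, 0.735], [-0.43, -0.596, -0.678]]
wrist_force: [-0.1, 1.4, -2.5]
gripper_width: 0.478
```

Emit:
{"fn": "drive_tool", "kwargs": {"series": [[-0.7, -0.9, 0.7, 0]]}}

```text
time_s: 60.15
tcp_pos: [-0.1038, 1.0387, 0.5151]
ee_rot: [[0.813, -0.582, -0.009], [-0.366, -0.523, 0.769], [-0.452, -0.622, -0.639]]
wrist_force: [-0.2, -1.1, 0.2]
gripper_width: 0.477
```

Emit:
{"fn": "drive_tool", "kwargs": {"series": [[-0.7, -0.9, 0.7, 0]]}}

```text
time_s: 60.28
tcp_pos: [-0.1015, 1.0515, 0.5122]
ee_rot: [[0.812, -0.583, -0.01], [-0.347, -0.497, 0.795], [-0.469, -0.643, -0.606]]
wrist_force: [0.2, 0.3, -0.7]
gripper_width: 0.474
```

Emit:
{"fn": "drive_tool", "kwargs": {"series": [[-0.6, -0.9, 0.7, 0]]}}

```text
time_s: 60.4
tcp_pos: [-0.0963, 1.0642, 0.5075]
ee_rot: [[0.812, -0.583, -0.012], [-0.328, -0.473, 0.818], [-0.483, -0.66, -0.576]]
wrist_force: [1.3, 0.6, -0.1]
gripper_width: 0.477
```

Emit:
{"fn": "drive_tool", "kwargs": {"series": [[0.82, 0.22, -0.59, 0], [0.82, 0.22, -0.59, 0]]}}

```text
time_s: 60.65
tcp_pos: [-0.0642, 1.0236, 0.497]
ee_rot: [[0.813, -0.583, -0.006], [-0.332, -0.472, 0.816], [-0.479, -0.661, -0.578]]
wrist_force: [1.0, 0.9, 1.5]
gripper_width: 0.477
```

Emit:
{"fn": "drive_tool", "kwargs": {"series": [[0.82, 0.22, -0.59, 0], [0.82, 0.22, -0.59, 0]]}}

```text
time_s: 60.9
tcp_pos: [-0.0025, 0.9247, 0.4798]
ee_rot: [[0.812, -0.584, -0.007], [-0.33, -0.469, 0.819], [-0.481, -0.663, -0.574]]
wrist_force: [1.0, 1.2, 0.4]
gripper_width: 0.474
```

Emit:
{"fn": "drive_tool", "kwargs": {"series": [[0.82, 0.22, -0.59, 0], [0.82, 0.22, -0.59, 0]]}}

```text
time_s: 61.15
tcp_pos: [0.063, 0.821, 0.4558]
ee_rot: [[0.812, -0.584, -0.006], [-0.331, -0.469, 0.819], [-0.481, -0.663, -0.574]]
wrist_force: [-0.2, 0.2, 0.1]
gripper_width: 0.475
```

Emit:
{"fn": "drive_tool", "kwargs": {"series": [[0.82, 0.22, -0.59, 0], [0.82, 0.22, -0.59, 0]]}}

```text
time_s: 61.4
tcp_pos: [0.128, 0.7179, 0.4309]
ee_rot: [[0.812, -0.584, -0.006], [-0.332, -0.47, 0.818], [-0.48, -0.662, -0.575]]
wrist_force: [1.4, 0.2, -0.4]
gripper_width: 0.471
```

```bash
python3 p4.py .597 .144 .112; python3 -c "
from h import *
print(T(),d([.55,.0,.33]))"
```

```text
lean 54.88690096731339 psi 90.40717240388254 needed 55.65826388502924
mouth now [0.092 0.758 0.434] dir [-0.667 -0.187  0.721] turn 54.0 units 0.47123889803846897 axis then [-0.001  0.013  1.   ] tcp [0.597 0.093 0.094] d [ 6.253  2.024 -2.67 ] [ 93.008  12.221 -12.13   11.221 -10.995 -48.456] 61.4 40.99848739429419
[[ 0.81201209 -0.58361166 -0.0058132   0.12804349]
 [-0.33183887 -0.46985415  0.81799758  0.71786212]
 [-0.48012428 -0.66229488 -0.57519228  0.43092568]
 [ 0.          0.          0.          1.        ]] [ 5.244  1.316 -4.43 ]
```

Emit:
{"fn": "drive_tool", "kwargs": {"series": [[0.76, -0.27, -0.4, 0], [0.76, -0.27, -0.4, 0]]}}

```text
time_s: 61.65
tcp_pos: [0.214, 0.6694, 0.4357]
ee_rot: [[0.811, -0.584, -0.003], [-0.335, -0.47, 0.817], [-0.479, -0.661, -0.577]]
wrist_force: [1.6, -0.2, -1.0]
gripper_width: 0.475
```

Emit:
{"fn": "drive_tool", "kwargs": {"series": [[0.76, -0.27, -0.4, 0], [0.76, -0.27, -0.4, 0]]}}

```text
time_s: 61.9
tcp_pos: [0.3088, 0.6147, 0.4427]
ee_rot: [[0.811, -0.586, 0.0], [-0.337, -0.466, 0.818], [-0.479, -0.663, -0.575]]
wrist_force: [-0.4, 0.2, -0.9]
gripper_width: 0.475
```

Emit:
{"fn": "drive_tool", "kwargs": {"series": [[0.76, -0.27, -0.4, 0], [0.76, -0.27, -0.4, 0]]}}

```text
time_s: 62.15
tcp_pos: [0.4022, 0.5595, 0.4474]
ee_rot: [[0.81, -0.586, 0.001], [-0.338, -0.467, 0.817], [-0.478, -0.662, -0.577]]
wrist_force: [-0.1, 0.1, -0.9]
gripper_width: 0.473
```

Emit:
{"fn": "drive_tool", "kwargs": {"series": [[0.76, -0.27, -0.4, 0], [0.76, -0.27, -0.4, 0]]}}

```text
time_s: 62.4
tcp_pos: [0.4953, 0.5045, 0.4523]
ee_rot: [[0.81, -0.586, 0.001], [-0.339, -0.467, 0.816], [-0.478, -0.662, -0.577]]
wrist_force: [-0.0, 0.3, -0.6]
gripper_width: 0.481
```

Emit:
{"fn": "drive_tool", "kwargs": {"series": [[0.52, 0.39, -0.59, 0], [0.52, 0.39, -0.59, 0]]}}

```text
time_s: 62.65
tcp_pos: [0.5173, 0.403, 0.4313]
ee_rot: [[0.81, -0.587, 0.0], [-0.34, -0.468, 0.816], [-0.479, -0.661, -0.578]]
wrist_force: [0.7, 0.6, -1.2]
gripper_width: 0.474
```

Emit:
{"fn": "drive_tool", "kwargs": {"series": [[0.52, 0.39, -0.59, 0], [0.52, 0.39, -0.59, 0]]}}

```text
time_s: 62.9
tcp_pos: [0.5399, 0.3021, 0.4117]
ee_rot: [[0.81, -0.587, 0.001], [-0.34, -0.468, 0.816], [-0.478, -0.661, -0.578]]
wrist_force: [0.2, 0.1, -1.2]
gripper_width: 0.476
```

```bash
python3 p4.py .597 .144 .112; python3 -c "
from h import *
print(T(),d([.60,.0,.25]))"
```

```text
lean 54.66780049503745 psi 89.95885251208381 needed 55.65826388502924
mouth now [0.504 0.343 0.414] dir [-0.669 -0.18   0.721] turn 54.0 units 0.47123889803846897 axis then [-0.001  0.017  1.   ] tcp [0.597 0.093 0.094] d [2.244 2.286 0.106] [ 21.247  13.512   9.093 -53.926 -70.132  45.135] 62.9 41.37667727029316
[[ 8.09758846e-01 -5.86762531e-01  5.85883308e-04  5.39939151e-01]
 [-3.39721431e-01 -4.68016358e-01  8.15812502e-01  3.02078947e-01]
 [-4.78414006e-01 -6.60810427e-01 -5.78316192e-01  4.11671074e-01]
 [ 0.00000000e+00  0.00000000e+00  0.00000000e+00  1.00000000e+00]] [ 1.905  1.775 -1.274]
```

Emit:
{"fn": "drive_tool", "kwargs": {"series": [[0.64, 0.6, -0.43, 0], [0.64, 0.6, -0.43, 0]]}}

```text
time_s: 63.15
tcp_pos: [0.5597, 0.2008, 0.3569]
ee_rot: [[0.81, -0.586, 0.0], [-0.339, -0.468, 0.816], [-0.478, -0.661, -0.578]]
wrist_force: [1.3, 0.1, -0.9]
gripper_width: 0.472
```

Emit:
{"fn": "drive_tool", "kwargs": {"series": [[0.64, 0.6, -0.43, 0], [0.64, 0.6, -0.43, 0]]}}

```text
time_s: 63.4
tcp_pos: [0.5799, 0.099, 0.3019]
ee_rot: [[0.81, -0.586, -0.0], [-0.339, -0.469, 0.816], [-0.478, -0.661, -0.578]]
wrist_force: [0.3, 0.6, -0.3]
gripper_width: 0.473
```

Emit:
{"fn": "drive_tool", "kwargs": {"series": [[0.32, 0.3, -0.21, 0.09], [0.63, 0.58, -0.42, 0.18], [0.63, 0.58, -0.42, 0.27], [0.63, 0.58, -0.42, 0.36], [0.63, 0.58, -0.42, 0.45], [0.63, 0.58, -0.42, 0.471]]}}

```text
time_s: 64.15
tcp_pos: [0.6003, 0.0015, 0.2495]
ee_rot: [[0.0, -1.0, -0.001], [-0.579, -0.001, 0.816], [-0.816, 0.0, -0.579]]
wrist_force: [-0.0, 0.4, -0.1]
gripper_width: 0.475
```

```bash
python3 p4.py .597 .144 .112
python3 - <<'E'
from h import *
S=capture("scene");D=capture("side")
w=capture("wrist");cv2.imwrite("pics/f_w.png",w["color"]);cv2.imwrite("pics/f_s.png",S["color"]);cv2.imwrite("pics/f_d.png",D["color"])
# machine: housing/hopper rim edges -> centre and yaw from the first pictures (rim corners, two views)
P=np.array([[.192,462,240],[.192,580,268],[.192,574,382],[.192,432,325]]);
print(T()[:3,3],d([.597,.05,.13]))
E
```

```text
lean 54.65370247332382 psi 90.04073217401893 needed 55.65826388502924
mouth now [0.6   0.053 0.267] dir [0.    0.018 1.   ] turn 0.0 units 0.0 axis then [0.    0.018 1.   ] tcp [0.597 0.093 0.094] d [0.616 0.027 1.368] [ -9.108  28.926   8.446 -53.896 -85.358  21.867] 64.15 41.308875823045526
[0.60022354 0.00175871 0.24968676] [0.581 0.028 0.905]
```

Run:
```python
from h import *
np.set_printoptions(precision=4,suppress=True)
S=capture("scene");D=capture("side")
for c,P in((S,[(467.5,238.5),(580,270),(572.5,365),(446.5,322.5)]),(D,[(255.5,149.2),(235.5,102.5),(300.2,87.5),(327.3,131.7)])):
    q=np.array([cast(c,*p,.192)[:2] for p in P]);e=np.roll(q,-1,0)-q
    print("centre",q.mean(0),"sides",np.hypot(*e.T),"yaw",np.degrees(np.arctan2(e[:,1],e[:,0]))%90)
    yw=np.radians(np.mean((np.degrees(np.arctan2(e[:,1],e[:,0]))%90)));print("drop",q.mean(0)+.168*np.array([np.sin(yw),-np.cos(yw)]))
def px(c,p):
    q=np.array(c["attitude"]).T@(np.array(p)-c["eye"]);return c["cx"]+c["fx"]*q[0]/-q[2],c["cy"]-c["fy"]*q[1]/-q[2]
print("mouth expected px",px(S,[.600,.053,.267]),px(D,[.600,.053,.267]),"base",px(S,[.6,.053,.187]),px(D,[.6,.053,.187]))
for n,c in(("scene",S),("side",D)):
    df=cv2.absdiff(cv2.imread(f"pics/{n}0.png"),c["color"]).max(2)
    u,v=map(int,px(c,[.600,.053,.267]));g=c["color"].max(2)
    print(n,u,v);print(g[v-20:v+40:3,u-36:u+38:3])
for n,c,b in(("scene",cv2.imread("pics/scene0.png"),(404,264,440,306)),("side",cv2.imread("pics/side0.png"),(280,150,322,190))):
    print(n,b);print(c.max(2)[b[1]:b[3]:2,b[0]:b[2]:2])
```

```text
centre [0.5549 0.311 ] sides [0.1885 0.1808 0.1847 0.1789] yaw [15.1346 13.8245 14.562  15.041 ]
drop [0.5974 0.1485]
centre [0.5555 0.3071] sides [0.1857 0.1783 0.1882 0.1849] yaw [13.1736 14.7831 15.1837 13.9747]
drop [0.5969 0.1443]
mouth expected px (np.float64(369.6996486106273), np.float64(211.0097071955996)) (np.float64(307.93311685063327), np.float64(164.4761381255762)) base (np.float64(366.40603331395675), np.float64(240.79834360788792)) (np.float64(307.97597292853345), np.float64(189.86841413342367))
scene 369 211
[[ 64 107  76  19  31  53  51  26   9  16 115 134 134 134 132 135 134 135
  128  95  67  67  71  71  67]
 [108  83  46  26  53  48  20  14  21  17  94 136 131 131 133 129 137 132
  135 135 118  73  66  67  78]
 [ 97  41  31  52  62  64  16  23  19  12  33 124 132 136 136 136 134 131
  135 134 135 129 108 124 133]
 [ 47  31  35  59 118 132  74  14  21  24   7  73 133 135 135 134 131 135
  129 134 136 136 138 130 136]
 [ 30  30  28  55 128 132 127  69  27  14  61  86 122 130 131 134 134 132
  133 131 126 135 131 135 139]
 [ 30  20  35  38 127 137 132 129  55  97  99
[... 5894 characters left out ...]
75 80 74 77 75 62 52 54 53 54 51 54 53]
 [31 28 32 39 48 44 67 76 77 77 71 80 78 66 51 58 57 54 55 54 57]
 [41 47 51 56 53 52 60 80 76 75 74 76 74 74 54 56 51 53 51 55 50]
 [50 55 56 50 53 51 49 74 75 76 77 77 76 74 59 48 55 54 55 55 56]
 [53 53 56 56 53 51 45 72 78 73 75 77 73 67 63 50 52 54 52 52 54]
 [56 52 51 53 54 53 49 58 74 73 68 61 58 56 48 54 55 55 56 55 54]
 [55 52 54 56 55 54 50 50 56 55 56 54 54 53 51 55 52 56 54 53 57]
 [56 53 58 51 54 51 54 56 53 49 54 53 57 55 55 50 55 54 50 50 54]
 [55 55 52 53 52 52 53 55 53 56 52 53 57 55 54 55 53 56 51 55 49]
 [52 54 57 53 54 53 52 54 50 55 55 57 55 53 52 59 54 53 54 56 49]
 [52 51 55 55 55 53 48 54 53 51 54 53 51 56 52 56 48 50 47 44 44]]
```

```bash
python3 p4.py .597 .085 .112|tail -1; python3 p4.py .597 .146 .113|tail -1
```

```text
mouth now [0.6   0.053 0.268] dir [-0.002  0.016  1.   ] turn 0.0 units 0.0 axis then [-0.002  0.016  1.   ] tcp [0.597 0.034 0.094] d [0.905 0.027 0.965] [ -9.094  28.918   8.451 -53.943 -85.407  22.04 ] 64.4 41.49996626577903
mouth now [0.6   0.053 0.268] dir [-0.002  0.016  1.   ] turn 0.0 units 0.0 axis then [-0.002  0.016  1.   ] tcp [0.597 0.095 0.095] d [0.605 0.026 1.375] [ -9.094  28.918   8.451 -53.943 -85.407  22.04 ] 64.4 41.49996626577903
```

Emit:
{"fn": "drive_tool", "kwargs": {"series": [[0.25, 0.01, 0.27, 0], [0.55, 0.02, 0.58, 0], [0.8, 0.03, 0.85, 0], [0.9, 0.03, 0.96, 0]]}}

```text
time_s: 64.9
tcp_pos: [0.5956, 0.0342, 0.0926]
ee_rot: [[-0.0, -1.0, -0.004], [-0.577, -0.003, 0.817], [-0.817, 0.003, -0.577]]
wrist_force: [0.0, 0.5, -0.3]
gripper_width: 0.479
```

```bash
python3 p4.py .597 .146 .113|tail -1
```

```text
mouth now [0.595 0.086 0.11 ] dir [0.003 0.016 1.   ] turn 0.0 units 0.0 axis then [0.003 0.016 1.   ] tcp [0.597 0.095 0.095] d [-0.308 -0.014  0.398] [ -6.922  39.795   1.86  -57.403 -74.12   35.361] 64.9 41.65211963566678
```

Emit:
{"fn": "drive_tool", "kwargs": {"series": [[-0.1, 0, 0.13, 0], [-0.2, -0.01, 0.26, 0], [-0.27, -0.01, 0.36, 0], [-0.3, -0.01, 0.4, 0], [-0.3, -0.01, 0.4, 0], [-0.3, -0.01, 0.4, 0]]}}

```text
time_s: 65.65
tcp_pos: [0.5977, 0.0934, 0.097]
ee_rot: [[0.003, -1.0, -0.001], [-0.577, -0.003, 0.816], [-0.816, -0.002, -0.577]]
wrist_force: [0.1, -0.4, -0.6]
gripper_width: 0.473
```

```bash
python3 p4.py .597 .146 .113
python3 - <<'E'
from h import *
np.set_printoptions(linewidth=180)
s=telemetry.sense();print(s["wrist_force"],s["moment"],s["time_s"])
S=capture("scene");D=capture("side")
def px(c,p):
    q=np.array(c["attitude"]).T@(np.array(p)-c["eye"]);return c["cx"]+c["fx"]*q[0]/-q[2],c["cy"]-c["fy"]*q[1]/-q[2]
cv2.imwrite("pics/e_s.png",S["color"]);cv2.imwrite("pics/e_d.png",D["color"])
for c in(S,D):
    m=px(c,[.597,.146,.113]);print("mouth px",m,"lip corners px",[px(c,[.595+q*.0213,.154+q*.0055,.122]) for q in(-1,1)])
    u,v=map(int,m);print(c["color"].max(2)[v-16:v+24:2,u-30:u+30:2])
E
```

```text
lean 54.72953909753595 psi 90.07563339496532 needed 55.65826388502924
mouth now [0.598 0.145 0.115] dir [-0.002  0.016  1.   ] turn 0.0 units 0.0 axis then [-0.002  0.016  1.   ] tcp [0.597 0.095 0.095] d [0.006 0.005 0.017] [ -1.892  38.652   0.788 -59.896 -70.592  33.344] 65.65 41.119247631848516
[ 0.0988331  -0.36354701 -0.56020373] [-1.79250871 -0.01971502  0.03200655] 65.65
mouth px (np.float64(406.50623314050796), np.float64(287.55312924145454)) lip corners px [(np.float64(414.65888807465143), np.float64(277.09761874434116)), (np.float64(408.3296088757878), np.float64(295.9980166877834))]
[[ 91  73  93  92  61  54  39  20  22  18  25  37  92 131 139 138 135 140 132 125 126 129 126 123 127 117 113 116 115 106]
 [ 84 123 126  76  59  58  38  10   9  18  25  17  57 129 141 139 139 139 119  73  70  72  66  66  60  56  57  63  63  56]
 [ 98 118  84  56  52  66  78  53  20  17  15  27  22  91 137 138 138 136 133  83  56  54  56  55  54  52  58  57  57  54]
 [ 36  47  56  55  63  78 120 117  51  26   9  22  33  39 113 135 136 137 141 116  71  62  66  66  67  69  66  66  63  70]
 [ 32 
[... 3942 characters left out ...]
 21  15  26  37  43  44  47  49  48  46  45  48  57  60  57  80 100 105 103 103 102]
 [ 24  19  18  26  44  44  11  19  23  15  17  21  29  36  34  26  23  19  13  27  56  56  58  69  95 104 103 102 101 102]
 [ 23  16  12  17  23  23  20  14  12  22  15  17  19  13  16  17  23  36  41  51  58  58  68  96 103 103 103 101 101 100]
 [ 13  22  17  20  27  35  15  17  19  14  14  15  15  17  24  37  45  44  51  55  62  68  93 100 103 102  99  98 102 103]
 [ 14  13  19  20  58  61  29  19  17  16  18  17  22  26  40  46  38  33  51  56  64  97 103 102 105 101 102 102  99  99]
 [ 17  16  19  23  61  62  37  18  15  11  10  11  27  36  39  30  23  42  54  63  83 102 101 103 103 101  97  99  99  95]]
```

Emit:
{"fn": "drive_tool", "kwargs": {"series": [[0.02, 0.005, 0.02, 0], [0.02, 0.005, 0.02, 0], [0.02, 0.005, 0.02, 0], [0.02, 0.005, 0.02, 0]]}}

```text
time_s: 66.25
tcp_pos: [0.5971, 0.0943, 0.0936]
ee_rot: [[0.003, -1.0, -0.001], [-0.577, -0.003, 0.817], [-0.817, -0.002, -0.577]]
wrist_force: [0.2, 0.0, -0.7]
gripper_width: 0.477
```

```bash
python3 p4.py .597 .146 .112; python3 -c "
from station import order,telemetry
s=telemetry.sense();print(s['wrist_force'],s['joint_velocities'])
print(order.finish_job())"
```

```text
lean 54.75005457551097 psi 90.09596983074943 needed 55.65826388502924
mouth now [0.597 0.146 0.111] dir [-0.002  0.016  1.   ] turn 0.0 units 0.0 axis then [-0.002  0.016  1.   ] tcp [0.597 0.095 0.094] d [-0.006 -0.    -0.001] [ -1.842  38.916   0.658 -60.049 -70.386  33.686] 66.25 41.45794908684671
[ 0.21171748  0.00805642 -0.67165124] [ 0.02371312 -0.09859706 -0.03579491  0.04937935 -0.0100335  -0.07931752]
the job is handed in; nothing more can be done
None
```

The job is handed in at 66.25 s with every step done. All four tablets are in the hopper, the empty tray is back on the counter, and the tube is held open end up just below the chute lip.

- **Tablets:** the picture taken after pouring shows all four tablets in the hopper and none in the tray.
- **Tray:** I let go with its nose still raised about 14°, because the tool's lean could not be brought back to level. The nose then dropped the last few centimetres. Later pictures show it lying on the counter near where it started.
- **Tube:** the end seen first was a plain closed base, so I took the other end as the mouth. After I turned it upright, the scene and side camera pixels showed a bright rim around a dark bore at the top.
- **Final pose:**
  - The tube leans about 1° from vertical.
  - Its mouth is at about (0.597, 0.146, 0.111) m, and I measured the drop point at about (0.597, 0.146, 0.122) m. I trust that match to about 3–4 mm.
  - The grip is 41.5 mm on the 42 mm tube, and the wrist force is under 1 N.
- **Not confirmed by eye:** I had no pictures left to view at the end. The few millimetres between the tube's rim and the chute were worked out from numbers, and the near-zero wrist force agrees with them.
- **Force spikes:** the wrist read about 45–48 N twice during fast moves in free air. I put that down to the arm's own motion near its joint limits. It is well under the 120 N limit, but I could not rule out a light touch.

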